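# Free a relay jammed in the tube loader, then load all the relays

## Task

A relay is jammed across the funnel of the tube loader: draw the follower back up the tube by its knob to push the relay out of the funnel, and lift it out. Then feed every relay, that one and all those on the mat, lengthways and pins down into the tube, one after another, driving each right into the tube with the push slide, and leave the slide pushed fully home so that the tube is shut. Leave the other things on the bench where they are.

Things in the scene. Friction and masses are not known exactly. Their poses are not given: they have to be found in the camera images.
- loader: the tube loader: aluminium rail, fixed to the bench on a grey stand, sloping down 0.14 rad along its own +x. Its frame tilts with it: origin on the channel floor, midway across, at the tube's mouth, 40 mm above the bench; x runs down the channel into the tube, y across, z square to the channel floor. From the rear: push slide, open nest, funnel, tube (all offsets are in this frame)
- mouth (a point): the tube's mouth, same point as the loader's origin, on the channel floor. The tube is clear, from x = 0 to its closed end at x = 170 mm; inside 18.5 mm wide and 20 mm high, outside 23.5 mm wide, its roof's top 22 mm above the channel floor, with a 6 mm slot along the middle of the roof
- funnel (a point): the wide end of the funnel, on the channel floor at x = -45 mm: two upright cheeks 3 mm thick and 20 mm high, open above, that leave 40 mm between them here and narrow evenly to 18 mm at the mouth
- nest (a point): the place to lay a relay, on the channel floor at x = -79 mm: an open flat floor between side rails only 5 mm high and 40 mm apart, from x = -150 to -45 mm. A 30 mm relay laid lengthways with its centre over this point lies 9 mm clear of the drawn-back push slide and 8 mm clear of the follower at its upper limit
- follower (a joint): the follower, a steel block 16 mm long and 17 mm high sliding in the channel, with a knob that stands up through the slot; friction of about 1 N holds it. Value in m: 0 at the deep end, growing as it is drawn back up towards the nest, limit 0.208. Its face towards the nest is at loader x = 0.152 - value (at the limit -56 mm, 11 mm outside the funnel). Relays fed in push it deeper
- push_slide (a joint): the push slide, a steel bar 15 mm wide, 14.5 mm high and 46 mm long that runs along the nest and funnel; friction of about 1.2 N holds it. Value in m: 0 drawn fully back (as it starts), 0.104 fully home. Its face towards the tube is at loader x = value - 0.103: home, it stands 1 mm inside the tube's mouth and shuts it
- follower_knob (a point): middle of the follower's upright round black knob, 15 mm across, 20 mm high; 34 mm above the channel floor (the knob's underside is 2 mm above the tube's roof); 8 mm behind the follower's face
- slide_knob (a point): middle of the push slide's upright round black knob, 15 mm across, 20 mm high, 34 mm above the channel floor and 30 mm behind the slide's face
- relay_jam_c (a point): centre of the jammed relay: a black box 30 mm long (its x), 16 mm wide (its y) and 18 mm high (its z, up), copper pins beneath included, 30 g, its weight low down. It starts lying across the funnel, wedged between the cheeks, its centre near loader x = -36 mm. Either end may lead into the tube
- relay_1_c (a point): centre of a relay of the same kind (30 mm long along its x, 16 mm wide along its y, 18 mm high along its z), at first standing pins down on the 2 mm grey-blue mat to the left of the loader. Two to four such relays are there; None from the start if this one is absent
- relay_2_c (a point): centre of a relay of the same kind (30 mm long along its x, 16 mm wide along its y, 18 mm high along its z), at first standing pins down on the 2 mm grey-blue mat to the left of the loader. Two to four such relays are there; None from the start if this one is absent
- relay_3_c (a point): centre of a relay of the same kind (30 mm long along its x, 16 mm wide along its y, 18 mm high along its z), at first standing pins down on the 2 mm grey-blue mat to the left of the loader. Two to four such relays are there; None from the start if this one is absent
- relay_4_c (a point): centre of a relay of the same kind (30 mm long along its x, 16 mm wide along its y, 18 mm high along its z), at first standing pins down on the 2 mm grey-blue mat to the left of the loader. Two to four such relays are there; None from the start if this one is absent
- blue_tester: bystander: screwdriver with a blue and white handle, 135 mm long along its y, 13 mm thick, lying at the right; origin under its middle
- side_cutters: bystander: side cutters with blue handles, lying open, 118x108x12 mm, at the right; origin under its middle
- tweezers: bystander: steel tweezers, 128 mm long along y, 8 mm high, at the right; origin under its middle
- screw_cap: bystander: small blue screw cap, 24 mm across, 14 mm high, at the back left; origin under its middle
- solenoid_valve: bystander: white solenoid valve, 40x55x21 mm, at the back left; origin under its middle
- orange_driver: bystander: screwdriver with an orange handle, 185 mm long along y, 21 mm thick, at the front right; origin under its middle

How it is judged (in metres and radians):
On the way, in this order (a step that is already met when the one before it is completed fails the run):
1. the follower has been drawn back up far enough to push the jammed relay back out (its value above 0.186 m) (value of joint follower above 0.186 m), for 0.1 s.
2. the jammed relay has been freed and lifted at least 2 cm clear of the channel floor (z of relay_jam_c in the frame of loader above 0.029 m), for 0.1 s.
At the end, for the whole second after the job is handed in: every relay that is present lies inside the tube (its trailing end no more than 2.5 mm outside the mouth), lengthways within 0.15 rad, pins down on the channel floor, and the push slide is home within 4 mm (x of each of relay_jam_c, relay_1_c, relay_2_c, relay_3_c, relay_4_c in the frame of loader above 0.0125 m and y of relay_jam_c in the frame of loader between -0.004 and 0.004 m and z of relay_jam_c in the frame of loader between 0.004 and 0.014 m and angle between each of relay_jam_c, relay_1_c, relay_2_c, relay_3_c, relay_4_c's own z axis and vertical below 0.3 rad and angle between the x axis of each of relay_jam_c, relay_1_c, relay_2_c, relay_3_c, relay_4_c and the x axis of loader, either way round below 0.15 rad and y of relay_1_c in the frame of loader between -0.004 and 0.004 m and z of relay_1_c in the frame of loader between 0.004 and 0.014 m and y of relay_2_c in the frame of loader between -0.004 and 0.004 m and z of relay_2_c in the frame of loader between 0.004 and 0.014 m and y of relay_3_c in the frame of loader between -0.004 and 0.004 m and z of relay_3_c in the frame of loader between 0.004 and 0.014 m and y of relay_4_c in the frame of loader between -0.004 and 0.004 m and z of relay_4_c in the frame of loader between 0.004 and 0.014 m and value of joint push_slide above 0.1 m); the robot touches nothing.
It fails at once if another loose thing on the bench was moved more than 3 cm (distance of any of blue_tester, side_cutters, tweezers, screw_cap, solenoid_valve, orange_driver from where it was at the start of the episode above 0.03 m).
Of relay_1, relay_2, relay_3, relay_4 only 2 to 4 are there at a start; the rules pass over those that are not, and their reading is None.
At some moment in a run one of relay_1, relay_2, relay_3, relay_4 may be knocked a few centimetres aside while the robot is not near it.
It also fails if it takes over 210 s, if anything falls off the work surface, if the arm or the gripper's body presses on something with over 40 N, if the wrist force passes 120 N, or if a joint passes its speed limit or range.

## Robot

A 7-joint arm with a two-finger parallel gripper is mounted at the origin on a cart in front of the work surface, level with it; the furniture and walls round the work are solid. World frame = base frame: x ahead of the robot, y to its left, z up, the work surface at z = 0. Lengths are in mm, angles in rad, forces in N, time in s.
With the tool pointing down it reaches from about 425 to 975 mm from the base axis. Payload 16.7 kg.
Tool frame: the origin (TCP) lies at the very end of the fingers, on their centre line; the grasp point (between the pads) lies 19 mm behind it; z points along the fingers, y is the line along which they close (so a half turn about z gives the same grasp; the last joint's range is limited). The gripper opens to 85 mm and grips with 20 to 120 N. Pads are 22 mm wide; open, the fingers measure 114 mm over their backs; the gripper's body (76 mm by 85 mm) begins 54 mm behind the grasp point. The pads swing forward as they close: fully open they stand 13 mm farther back than shut.
Start: joints at [0.954, 0.426, 0.074, 1.606, -0.034, 1.111, -0.067], TCP at [304.338, -602.455, 192.702] pointing down, gripper open.
Joint ranges: [-2.85, 2.85], [-0.5, 2.14], [-1.23, 1.37], [0.21, 2.46], [-1.02, 4.16], [0.16, 2.05], [-2.73, 2.73]. Speed limits (rad/s): [1.89, 1.89, 2.39, 2.39, 3.01, 3.01, 3.01].

## Interface

Orientations are given as a 3x3 rotation matrix whose columns are the frame's x, y, z axes.
In Python, from bench import env, capture, find_in gives the robot as it stands.
- The arm moves only by the tool apply_moves, never from a script. Its argument "plan" is a list of rows, each an object of numbers: "gripper": the opening, from 0 (shut) to 1 (fully open); "dx", "dy", "dz": the shift along the tool's x, y, z in m; "ax", "ay", "az": the turn, a rotation vector about the tool's x, y, z in rad. A call has 1 to 5 rows; each row is the pose to reach, as a shift and turn from the pose commanded when the call began, along the tool's axes at that moment; what a row does not reach only later rows make up. A row lasts 1/12 s, in which the tool goes at most 41.7 mm and 7.16 degrees, less where a joint would pass 70% of its speed; a pose out of reach is approached as far as the arm can. A call with a gripper value outside its range is refused whole. The fingers move at their own pace and stop on an object; "force" is the grip in N (left out, the last holds). Time passes only in rows, so rows that repeat a pose let the fingers close. It gives the time, the measured TCP pose, the force, the opening and the grip force at its end, in the units of the state.
- env.get_obs(): the state, without advancing time (a new reading comes with each control period).
- capture(name): name is "scene" or "top" or "wrist"; returns a dict with "pixels" (480x640x3 uint8, red, green, blue), "mtx" (3x3 intrinsics, pixels), "eye" and "attitude" of the camera in the world. Camera axes: x right, y down, z forward; pixel columns grow to the right and rows downward; lengths in mm; the calibration is good to about 2 mm. A picture is of the moment at which its call begins. There is no depth.
- env.close_job(): hands the job in; it is judged then, once.
Trained networks look in a picture, given as the dict that the camera call returned (one of the last four; its "shot" number tells which), for a name from the list of things; names that differ only in an ending like _2 or _b are one class to them, and where a whole thing is asked for, a point or a joint stands for the part that bears it (a point fixed in the world has none). Each returns a list of dicts, best first, with "p" (0 to 1); they miss things now and then, are a little off and sometimes report something else, mostly with a low value. They report only what shows in the picture. A call takes as long as a camera call.
- find_in(picture, label): "bbox" ([left, top, right, bottom] in pixels, round what is visible of it).
The state is a dict: "t": time; "qpos": joint angles; "joint_vel": joint speeds; "effort": joint torques, N m; "position": TCP position; "tool_rot": TCP orientation; "contact_force": force on the tool from outside, world axes, zero at the start; "ft_torque": the same for the moment, N m; "finger_gap": finger opening in mm; "grasp_force": force on a finger pad.
Only numpy, scipy, OpenCV 4.12 (cv2) and the standard library are available. Lean on these libraries where they do the work, as an engineer would, in place of code of your own. Each camera call takes 0.05 s, during which the arm holds its last target. There are 200 camera calls.

## Working session

There is one attempt and no reset: what is moved stays moved. The work goes in short steps, Python scripts to look and compute and a tool call to move; the robot and the scene stay as the last step left them, time stands still between calls to the robot, and variables do not carry over. Pictures are saved under pics/ and viewed, at most 14 in all, crops included, and the job is handed in when it is done.

Besides the shell and the picture viewer there is one more tool, called in YAML: its name, and indented under it one key for each argument. apply_moves: Moves the arm, as the interface text tells. Its arguments: {"type":"object","properties":{"plan":{"type":"array"},"force":{"type":"number"}},"required":["plan"]}

```bash
ls; mkdir -p pics
cat > h.py <<'E'
import numpy as np, cv2
from bench import env, capture, find_in
def shot(n,f):
    c=capture(n); cv2.imwrite('pics/'+f,c['pixels'][:,:,::-1]); return c
def ray(c,u,v,z):
    "pixel -> world point on plane z"
    d=np.array(c['attitude'])@np.linalg.inv(c['mtx'])@np.array([u,v,1.]); e=np.array(c['eye'],float)
    return e+d*(z-e[2])/d[2]
def proj(c,P):
    q=c['mtx']@(np.array(c['attitude']).T@(np.array(P,float)-c['eye'])); return q[:2]/q[2]
def obs():
    o=env.get_obs(); print(round(o['t'],2),np.round(o['position'],1),np.round(o['tool_rot'],3).tolist(),np.round(o['contact_force'],1),np.round(o['finger_gap'],1),np.round(o['grasp_force'],1)); return o
E
python3 - <<'E'
from h import *
o=obs()
for n in('top','scene'):
    c=shot(n,n+'0.png'); print(n,c['eye'],np.round(c['attitude'],3).tolist(),c['mtx'].tolist())
    for l in ['loader','follower_knob','slide_knob','relay_jam_c','relay_1_c','follower','push_slide']:
        for r in find_in(c,l)[:6]:
            if r['p']>.2: print(l,round(r['p'],2),np.round(r['bbox'],1).tolist())
E
```

```text
pics
0.0 [ 304.1 -602.1  192. ] [[0.893, 0.451, -0.001], [0.451, -0.893, 0.001], [-0.0, -0.001, -1.0]] [ 0.8 -0.   1.2] 85.4 0.0
top [ 425.12622793  -37.33268948 1596.91322601] [[-0.019, -0.997, 0.081], [-1.0, 0.018, -0.015], [0.014, -0.081, -0.997]] [[597.9609805388081, 0.0, 313.76342433639576], [0.0, 597.9609805388081, 240.55729301079546], [0.0, 0.0, 1.0]]
loader 0.61 [273.3, 170.4, 309.3, 301.4]
follower_knob 0.55 [369.0, 305.8, 378.2, 336.7]
slide_knob 0.67 [270.4, 171.8, 308.0, 300.7]
slide_knob 0.49 [287.9, 272.6, 296.1, 297.5]
relay_jam_c 0.52 [214.9, 179.1, 232.6, 192.3]
relay_1_c 0.65 [212.0, 284.7, 219.2, 295.6]
push_slide 0.27 [270.7, 173.5, 309.3, 302.1]
scene [ 80.6912495  797.7307754  806.64722477] [[-0.87, -0.303, 0.39], [-0.494, 0.522, -0.695], [0.007, -0.797, -0.604]] [[570.2050904257924, 0.0, 321.3640767096436], [0.0, 570.2050904257924, 244.76908819003233], [0.0, 0.0, 1.0]]
loader 0.97 [232.6, 240.6, 381.6, 317.9]
follower_knob 0.63 [293.0, 248.9, 307.4, 257.9]
slide_knob 0.66 [354.3, 264.1, 373.9, 283.0]
relay_1_c 0.76 [307.5, 357.9, 321.9, 372.1]
follower 0.58 [295.1, 246.7, 302.6, 259.2]
push_slide 0.76 [348.5, 262.3, 371.5, 286.0]
```

Run:
```python
import cv2,numpy as np
a=cv2.imread('pics/top0.png'); b=cv2.imread('pics/scene0.png')
cv2.imwrite('pics/top0c.png',cv2.resize(a[150:340,180:430],None,fx=3.2,fy=3.15,interpolation=cv2.INTER_CUBIC)[:600])
cv2.imwrite('pics/scene0c.png',cv2.resize(b[220:420,200:460],None,fx=3,fy=3,interpolation=cv2.INTER_CUBIC))
```

```text
(no output)
```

View pics/top0c.png

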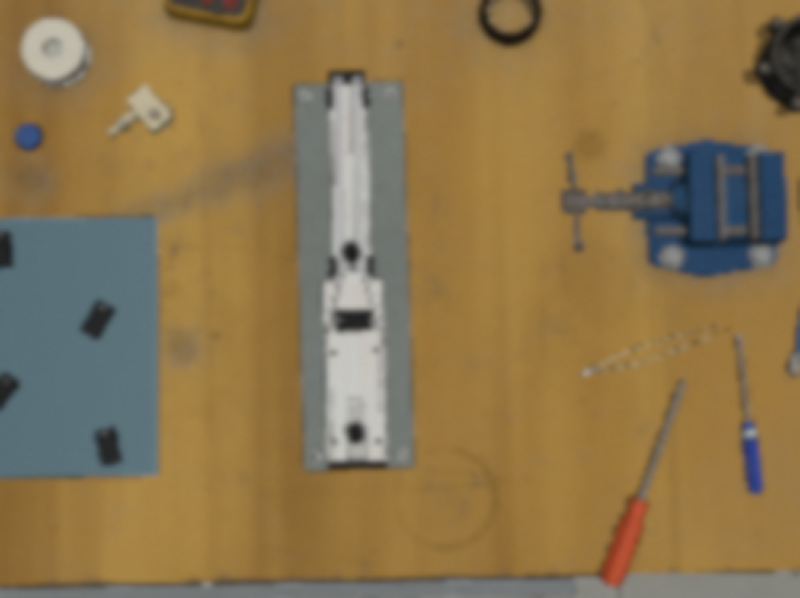

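View pics/scene0c.png

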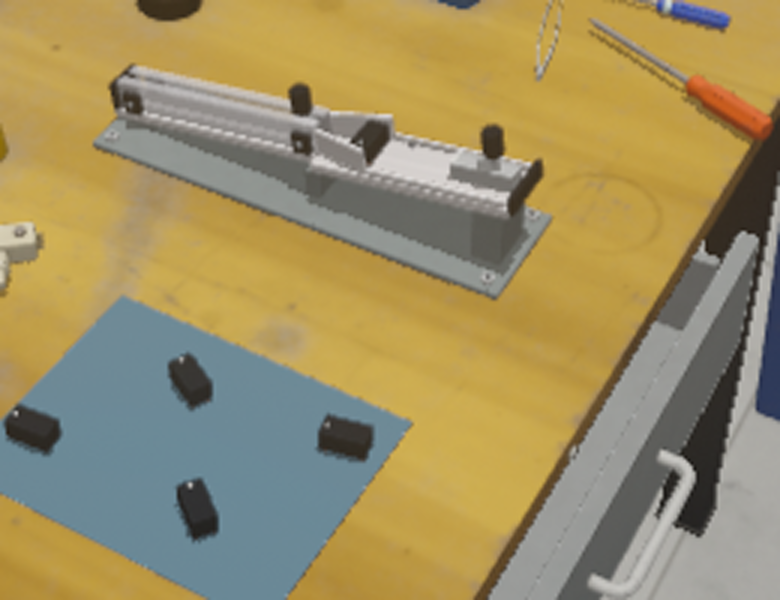

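Top and scene crops: four relays on the mat (top px ≈ (181,229), (211,251), (182,274), (214,291)), the jammed relay at (290,252), follower knob at (290,230) and slide knob at (291,287). The loader runs along world +x.

```bash
cat >> h.py <<'E'
def blob(img,x0,y0,x1,y1,th=60):
    g=img[y0:y1,x0:x1].max(2); n,l,s,ce=cv2.connectedComponentsWithStats((g<th).astype(np.uint8))
    return [(np.round(ce[i]+[x0,y0],1).tolist(),s[i].tolist()) for i in range(1,n) if s[i][4]>8]
def R_l(yaw,p=.14):
    c,s=np.cos(yaw),np.sin(yaw); return np.array([[c,-s,0],[s,c,0],[0,0,1]])@np.array([[np.cos(p),0,np.sin(p)],[0,1,0],[-np.sin(p),0,np.cos(p)]])
E
python3 - <<'E'
from h import *
t=capture('top'); s=capture('scene')
print(blob(t['pixels'],280,220,300,300)); print(blob(s['pixels'],290,240,380,285))
print('relays',blob(t['pixels'],165,215,229,300))
for u,v in [(289.7,230),(290.9,287.1),(290.3,251.6)]: print(ray(t,u,v,70))
E
```

```text
[([289.2, 229.5], [8, 8, 3, 4, 10]), ([290.4, 251.5], [6, 30, 9, 4, 33]), ([290.8, 287.3], [10, 65, 3, 5, 11])]
[([299.5, 254.5], [7, 12, 6, 6, 27]), ([324.9, 268.1], [32, 24, 7, 10, 28]), ([300.8, 267.8], [8, 26, 5, 5, 13]), ([362.9, 269.3], [71, 26, 5, 7, 18])]
relays [([179.9, 228.9], [12, 9, 6, 11, 49]), ([210.2, 251.3], [42, 32, 8, 10, 46]), ([179.9, 274.1], [11, 55, 9, 10, 55]), ([213.4, 291.7], [46, 72, 6, 10, 46])]
[5.77539833e+02 3.72157440e-01 7.00000000e+01]
[ 4.31505603e+02 -3.76678349e-01  7.00000000e+01]
[ 5.22024636e+02 -2.85725808e-01  7.00000000e+01]
```

Run:
```python
from h import *
from scipy.optimize import least_squares
t=capture('top'); s=capture('scene')
def pts(p): 
    o=np.array([p[0],p[1],40]);R=R_l(p[2]); return o,R
def f(p):
    o,R=pts(p); r=[]
    for x,tu,su in [(-133,(290.8,287.0),(363.3,268.3)),(p[3],(289.5,229.8),(300,253.7))]:
        P=o+R@[x,0,34]; r+=list(proj(t,o+R@[x,0,36])-np.array(tu)-.0); r+=list(proj(s,P)-su)
    return r
q=least_squares(f,[560,0,0,0]); print(q.x,np.round(q.fun,2))
o,R=pts(q.x); print('jam',o+R@[-36,0,9],proj(t,o+R@[-36,0,18]),'nest',o+R@[-79,0,0])
for l,pz in(('tube end',[170,0,22]),):print(proj(t,o+R@pz))
for u,v in [(179.9,228.9),(210.2,251.3),(179.9,274.1),(213.4,291.7)]: print(ray(t,u,v,20).round(1))
```

```text
[5.59088871e+02 8.78417724e-01 7.00715816e-03 1.42783662e+01] [-0.29 -0.3   0.32 -0.15 -0.09 -0.21  0.19  0.05]
jam [524.69782723   0.6374303   53.93549609] [289.98328299 250.25553602] nest [4.80863728e+02 3.30272802e-01 5.10239061e+01]
[288.45590914 173.52202165]
[590.6 291.5  20. ]
[529.8 211.9  20. ]
[471.3 291.6  20. ]
[423.5 204.1  20. ]
```

```bash
cat >> h.py <<'E'
from scipy.spatial.transform import Rotation as Ro
import json,os
LO=dict(o=[559.1,.9,40],yaw=.007)
if os.path.exists('lo.json'): LO=json.load(open('lo.json'))
O=np.array(LO['o']); RL=R_l(LO['yaw']); RT=RL@np.diag([1,-1,-1.])
def to(P,R=RT,o=None):
    "shift (m) and rotvec in tool axes from the present pose to world pose P,R"
    o=o or env.get_obs(); A=np.array(o['tool_rot'])
    print('shift',(A.T@(np.array(P)-o['position'])/1000).round(4),'turn',Ro.from_matrix(A.T@R).as_rotvec().round(3))
def L(x,y,z): return O+RL@[x,y,z]
def inl(o):
    print('tcp in loader',(RL.T@(np.array(o['position'])-O)).round(1))
E
python3 -c "
from h import *
o=obs(); inl(o); to(L(14,0,110)); print(RT.T@(L(14,0,110)-o['position']))"
```

```text
1.0 [ 304.3 -602.4  192.7] [[0.893, 0.451, -0.0], [0.451, -0.893, 0.0], [0.0, -0.0, -1.0]] [ 0.3 -0.2  0.5] 85.6 0.0
tcp in loader [-277.8 -601.6  115. ]
shift [ 0.5256 -0.4107  0.0457] turn [ 0.032 -0.138  0.46 ]
[ 291.75614055 -601.55080034    5.04235136]
```

apply_moves:
  plan:
    - {"dx":0.03,"dy":-0.025,"dz":-0.02}
    - {"dx":0.06,"dy":-0.05,"dz":-0.03,"ax":0.008,"ay":-0.035,"az":0.115}
    - {"dx":0.09,"dy":-0.075,"dz":-0.03,"ax":0.016,"ay":-0.07,"az":0.23}
    - {"dx":0.12,"dy":-0.1,"dz":-0.03,"ax":0.024,"ay":-0.105,"az":0.345}
    - {"dx":0.15,"dy":-0.12,"dz":-0.03,"ax":0.032,"ay":-0.138,"az":0.46}

```text
schema error: expected keys gripper, dx, dy, dz, ax, ay, az
```

apply_moves:
  plan:
    - {}
    - {}

```text
schema error: expected keys gripper, dx, dy, dz, ax, ay, az
```

```bash
python3 -c "
from h import *
o=obs(); inl(o); to(L(14,0,110))"
```

```text
1.0 [ 304.3 -602.4  192.7] [[0.893, 0.451, -0.0], [0.451, -0.893, 0.0], [0.0, -0.0, -1.0]] [ 0.3 -0.2  0.5] 85.6 0.0
tcp in loader [-277.8 -601.6  115. ]
shift [ 0.5256 -0.4107  0.0457] turn [ 0.032 -0.138  0.46 ]
```

apply_moves:
  plan:
    - {"gripper":1,"dx":0.03,"dy":-0.025,"dz":-0.02,"ax":0,"ay":0,"az":0}
    - {"gripper":1,"dx":0.06,"dy":-0.05,"dz":-0.03,"ax":0.008,"ay":-0.035,"az":0.115}
    - {"gripper":1,"dx":0.09,"dy":-0.075,"dz":-0.03,"ax":0.016,"ay":-0.07,"az":0.23}
    - {"gripper":1,"dx":0.12,"dy":-0.1,"dz":-0.03,"ax":0.024,"ay":-0.105,"az":0.345}
    - {"gripper":1,"dx":0.15,"dy":-0.12,"dz":-0.03,"ax":0.032,"ay":-0.138,"az":0.46}

```text
t: 1.42
position: [378.2, -438.1, 223.3]
tool_rot: [[0.991, 0.056, -0.125], [0.056, -0.998, -0.005], [-0.125, -0.002, -0.992]]
contact_force: [1.0, -1.2, -0.0]
finger_gap: 85.6
grasp_force: 0.0
```

```bash
python3 -c "
from h import *
o=obs(); inl(o); to(L(14,0,110))"
```

```text
1.42 [ 378.2 -438.1  223.3] [[0.991, 0.056, -0.125], [0.056, -0.998, -0.005], [-0.125, -0.002, -0.992]] [ 1.  -1.2 -0. ] 85.6 0.0
tcp in loader [-207.7 -437.7  155.9]
shift [ 0.2424 -0.4265  0.0475] turn [ 0.004 -0.015  0.049]
```

apply_moves:
  plan:
    - {"gripper":1,"dx":0.08,"dy":-0.17,"dz":0,"ax":0,"ay":0,"az":0}
    - {"gripper":1,"dx":0.08,"dy":-0.17,"dz":0,"ax":0,"ay":0,"az":0}
    - {"gripper":1,"dx":0.08,"dy":-0.17,"dz":0,"ax":0,"ay":0,"az":0}
    - {"gripper":1,"dx":0.08,"dy":-0.17,"dz":0,"ax":0,"ay":0,"az":0}
    - {"gripper":1,"dx":0.08,"dy":-0.17,"dz":0,"ax":0,"ay":0,"az":0}

```text
t: 1.83
position: [448.6, -260.0, 213.4]
tool_rot: [[0.99, 0.066, -0.123], [0.066, -0.998, -0.003], [-0.123, -0.005, -0.992]]
contact_force: [0.3, -0.1, 0.9]
finger_gap: 85.2
grasp_force: 0.0
```

apply_moves:
  plan:
    - {"gripper":1,"dx":0.08,"dy":-0.17,"dz":0,"ax":0,"ay":0,"az":0}
    - {"gripper":1,"dx":0.08,"dy":-0.17,"dz":0,"ax":0,"ay":0,"az":0}
    - {"gripper":1,"dx":0.08,"dy":-0.17,"dz":0,"ax":0,"ay":0,"az":0}
    - {"gripper":1,"dx":0.08,"dy":-0.17,"dz":0,"ax":0,"ay":0,"az":0}
    - {"gripper":1,"dx":0.08,"dy":-0.17,"dz":0,"ax":0,"ay":0,"az":0}

```text
t: 2.25
position: [516.8, -85.1, 204.2]
tool_rot: [[0.99, 0.066, -0.123], [0.066, -0.998, -0.003], [-0.123, -0.005, -0.992]]
contact_force: [1.1, 1.2, -0.9]
finger_gap: 85.5
grasp_force: 0.0
```

```bash
python3 -c "
from h import *
c=shot('wrist','w1.png'); print(c['eye'],np.round(c['attitude'],3).tolist())
o=obs(); inl(o); to(L(14,0,110))
e=RL.T@(c['eye']-O);print(e, proj(c,L(-133,0,34)),proj(c,L(14,0,34)),proj(c,o['position']))"
```

```text
[606.04930015 -79.65029765 375.64772458] [[0.067, -0.922, -0.38], [-0.998, -0.064, -0.021], [-0.005, 0.381, -0.925]]
2.3 [517.7 -82.6 204. ] [[0.99, 0.069, -0.123], [0.069, -0.998, -0.002], [-0.123, -0.006, -0.992]] [ 0.6  4.6 -1.1] 85.1 0.0
tcp in loader [-64.5 -83.2 156.5]
shift [ 0.0827 -0.0782  0.0477] turn [ 0.002 -0.017  0.063]
[ -0.90685069 -80.87696659 338.836356  ] [219.55579614 290.02026987] [218.14245116 120.95587754] [314.00961522 268.40529697]
```

apply_moves:
  plan:
    - {"gripper":1,"dx":0.04,"dy":-0.04,"dz":0,"ax":0.002,"ay":-0.017,"az":0.063}
    - {"gripper":1,"dx":0.08,"dy":-0.075,"dz":0,"ax":0.002,"ay":-0.017,"az":0.063}
    - {"gripper":1,"dx":0.082,"dy":-0.078,"dz":0,"ax":0.002,"ay":-0.017,"az":0.063}
    - {"gripper":1,"dx":0.082,"dy":-0.078,"dz":0,"ax":0.002,"ay":-0.017,"az":0.063}
    - {"gripper":1,"dx":0.082,"dy":-0.078,"dz":0,"ax":0.002,"ay":-0.017,"az":0.063}

```text
t: 2.72
position: [592.4, -5.8, 193.7]
tool_rot: [[0.99, 0.002, -0.142], [0.002, -1.0, -0.002], [-0.142, 0.002, -0.99]]
contact_force: [-0.1, -1.1, -0.8]
finger_gap: 85.5
grasp_force: 0.0
```

```bash
python3 -c "
from h import *
c=shot('wrist','w2.png')
o=obs(); inl(o); to(L(14,0,110))
for p in [(-133,0,44),(14,0,44),(-36,0,18),(-45,20,20),(-45,-20,20),(0,9,20),(-150,20,5),(-150,-20,5)]: print(p,proj(c,L(*p)).round(1))
print(blob(c['pixels'],200,60,440,470))"
```

```text
2.77 [591.8  -7.4 194. ] [[0.99, -0.0, -0.141], [-0.0, -1.0, -0.003], [-0.141, 0.003, -0.99]] [-1.3 -0.3  0.1] 85.3 0.0
tcp in loader [ 10.8  -8.5 157. ]
shift [ 0.0032 -0.0086  0.047 ] turn [ 0.002  0.002 -0.007]
(-133, 0, 44) [311.5 371.5]
(14, 0, 44) [309.9 220. ]
(-36, 0, 18) [311.  265.7]
(-45, 20, 20) [289.9 275.5]
(-45, -20, 20) [332.2 275.3]
(0, 9, 20) [300.7 229.3]
(-150, 20, 5) [293.5 362.5]
(-150, -20, 5) [331.  362.4]
[([310.8, 213.9], [104, 145, 14, 18, 196]), ([295.0, 214.1], [93, 147, 4, 15, 45]), ([327.7, 213.4], [126, 146, 5, 16, 50]), ([313.3, 261.9], [98, 193, 30, 18, 476]), ([204.1, 324.1], [0, 234, 11, 66, 555]), ([433.6, 326.3], [226, 234, 14, 72, 720]), ([314.0, 364.3], [93, 293, 44, 23, 494]), ([319.7, 434.9], [0, 328, 240, 82, 16435])]
```

View pics/w2.png

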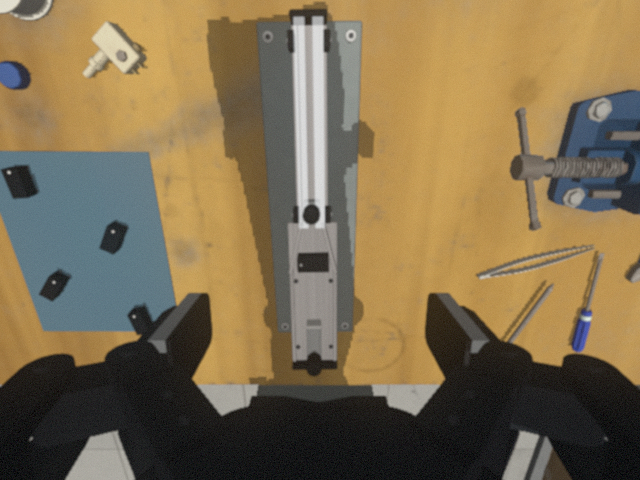

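Wrist view: loader vertical in the picture, follower knob at (311,214), jammed relay at (313,262), slide knob at (314,364). This agrees with the model.

```bash
python3 -c "
from h import *
c=capture('wrist'); o=obs(); inl(o)
for p in [(-133,0,44),(-133,0,34),(14,0,44),(14,0,34),(14,0,24),(-36,0,18),(-36,0,12)]: print(p,proj(c,L(*p)).round(1))
print(blob(c['pixels'],280,190,350,300,45)); print(blob(c['pixels'],300,345,330,372,45))
import cv2
a=c['pixels'][190:390,270:360,::-1]; cv2.imwrite('pics/w3.png',cv2.resize(a,None,fx=3,fy=3,interpolation=cv2.INTER_CUBIC))"
```

```text
2.82 [591.6  -8.2 194.3] [[0.99, -0.001, -0.141], [-0.002, -1.0, -0.003], [-0.141, 0.003, -0.99]] [ 0.  -1.1 -0.9] 85.6 0.0
tcp in loader [ 10.6  -9.3 157.3]
(-133, 0, 44) [310.1 370.9]
(-133, 0, 34) [310.3 364.5]
(14, 0, 44) [308.  219.3]
(14, 0, 34) [308.3 216.8]
(14, 0, 24) [308.5 214.4]
(-36, 0, 18) [309.4 265. ]
(-36, 0, 12) [309.5 262.9]
[([304.6, 254.7], [21, 64, 7, 4, 10])]
[([313.4, 363.0], [0, 8, 30, 19, 318])]
```

View pics/w3.png

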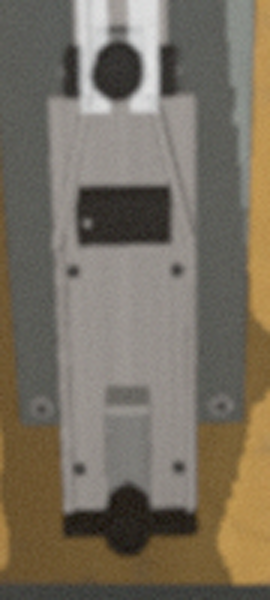

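apply_moves:
  plan:
    - {"gripper":0.5,"dx":0.005,"dy":-0.009,"dz":0.04,"ax":0,"ay":0,"az":0}
    - {"gripper":0.5,"dx":0.005,"dy":-0.009,"dz":0.075,"ax":0,"ay":0,"az":0}
    - {"gripper":0.5,"dx":0.005,"dy":-0.009,"dz":0.1,"ax":0,"ay":0,"az":0}
    - {"gripper":0.5,"dx":0.005,"dy":-0.009,"dz":0.1,"ax":0,"ay":0,"az":0}
    - {"gripper":0.5,"dx":0.005,"dy":-0.009,"dz":0.1,"ax":0,"ay":0,"az":0}

```text
t: 3.23
position: [582.1, 0.2, 94.9]
tool_rot: [[0.99, -0.002, -0.142], [-0.003, -1.0, -0.003], [-0.142, 0.003, -0.99]]
contact_force: [1.1, -0.0, 1.4]
finger_gap: 42.6
grasp_force: 0.0
```

```bash
echo '{"o":[559.1,0,40],"yaw":0.007}' > lo.json; python3 -c "
from h import *
env.get_obs()
c=capture('wrist'); c=shot('wrist','w4.png'); o=obs(); inl(o); to(L(15.5,0,26))
for p in [(15.5,0,44),(15.5,0,34)]: print(p,proj(c,L(*p)).round(1))
print(proj(c,o['position']))"
```

```text
3.33 [584.    0.8  96.7] [[0.99, -0.002, -0.138], [-0.002, -1.0, -0.002], [-0.138, 0.002, -0.99]] [-0.3 -0.5  0.8] 42.6 0.0
tcp in loader [16.8  0.6 59.7]
shift [-0.0013  0.0006  0.0336] turn [ 0.001 -0.001 -0.009]
(15.5, 0, 44) [319.2 262.3]
(15.5, 0, 34) [319.1 256.9]
[318.15207039 269.72113603]
```

View pics/w4.png

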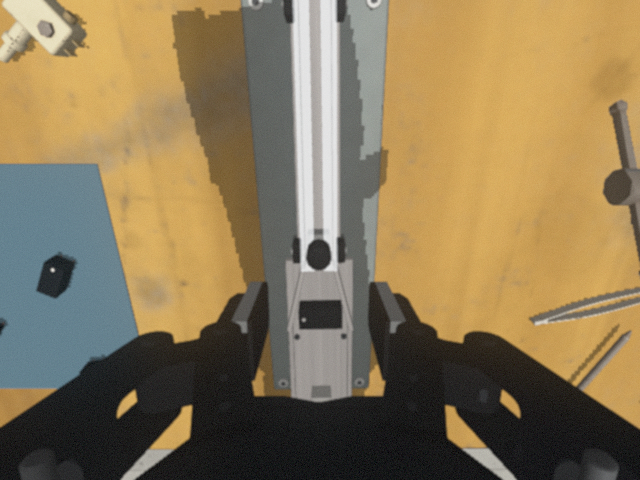

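Wrist view: the knob is at (319,254), midway between the fingers, and the jammed relay is at (320,314). I'll descend and grip.

apply_moves:
  plan:
    - {"gripper":0.5,"dx":0.001,"dy":0,"dz":0.02,"ax":0,"ay":0,"az":-0.009}
    - {"gripper":0.5,"dx":0.001,"dy":0,"dz":0.033,"ax":0,"ay":0,"az":-0.009}
    - {"gripper":0.5,"dx":0.001,"dy":0,"dz":0.033,"ax":0,"ay":0,"az":-0.009}
    - {"gripper":0.1,"dx":0.001,"dy":0,"dz":0.033,"ax":0,"ay":0,"az":-0.009}
    - {"gripper":0,"dx":0.001,"dy":0,"dz":0.033,"ax":0,"ay":0,"az":-0.009}
  force: 60

```text
t: 3.75
position: [580.4, 1.3, 63.7]
tool_rot: [[0.99, 0.008, -0.138], [0.008, -1.0, -0.002], [-0.138, 0.001, -0.99]]
contact_force: [-0.3, -0.3, 0.4]
finger_gap: 19.4
grasp_force: 0.0
```

apply_moves:
  plan:
    - {"gripper":0,"dx":0,"dy":0,"dz":0,"ax":0,"ay":0,"az":0}
    - {"gripper":0,"dx":0,"dy":0,"dz":0,"ax":0,"ay":0,"az":0}
    - {"gripper":0,"dx":0,"dy":0,"dz":0,"ax":0,"ay":0,"az":0}
    - {"gripper":0,"dx":0,"dy":0,"dz":0,"ax":0,"ay":0,"az":0}

```text
t: 4.08
position: [579.4, 1.4, 62.2]
tool_rot: [[0.99, 0.008, -0.14], [0.008, -1.0, -0.002], [-0.14, 0.001, -0.99]]
contact_force: [-0.1, -0.7, 0.1]
finger_gap: -0.3
grasp_force: 0.0
```

```bash
python3 -c "
from h import *
o=obs(); inl(o)"
```

```text
4.08 [579.4   1.4  62.2] [[0.99, 0.008, -0.14], [0.008, -1.0, -0.002], [-0.14, 0.001, -0.99]] [-0.1 -0.7  0.1] -0.3 0.0
tcp in loader [17.   1.2 24.8]
```

```bash
python3 -c "
from h import *
c=capture('wrist'); print(proj(c,L(17,0,34)),proj(c,L(17,0,44)),blob(c['pixels'],250,150,400,300,45))
cv2.imwrite('pics/w5.png',cv2.resize(c['pixels'][140:400,200:440,::-1],None,fx=2.2,fy=2.2))
s=capture('scene');cv2.imwrite('pics/s5.png',cv2.resize(s['pixels'][180:330,220:400,::-1],None,fx=4,fy=4,interpolation=cv2.INTER_CUBIC))
"
```

```text
[321.10237869 276.58500883] [321.30963451 284.17176145] [([293.9, 258.8], [42, 105, 5, 8, 18]), ([311.5, 268.4], [58, 110, 11, 18, 48]), ([294.3, 270.1], [42, 117, 5, 7, 12]), ([293.9, 278.8], [42, 125, 5, 8, 26]), ([318.1, 290.5], [65, 128, 7, 22, 96]), ([292.8, 296.3], [35, 143, 15, 7, 73]), ([343.1, 296.4], [88, 143, 14, 7, 60])]
```

View pics/w5.png

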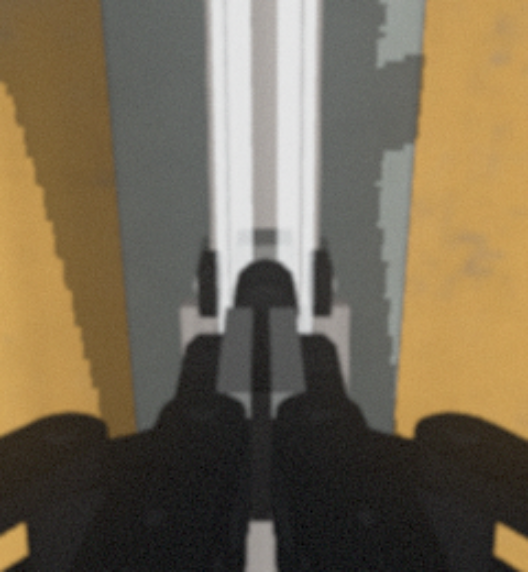

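View pics/s5.png

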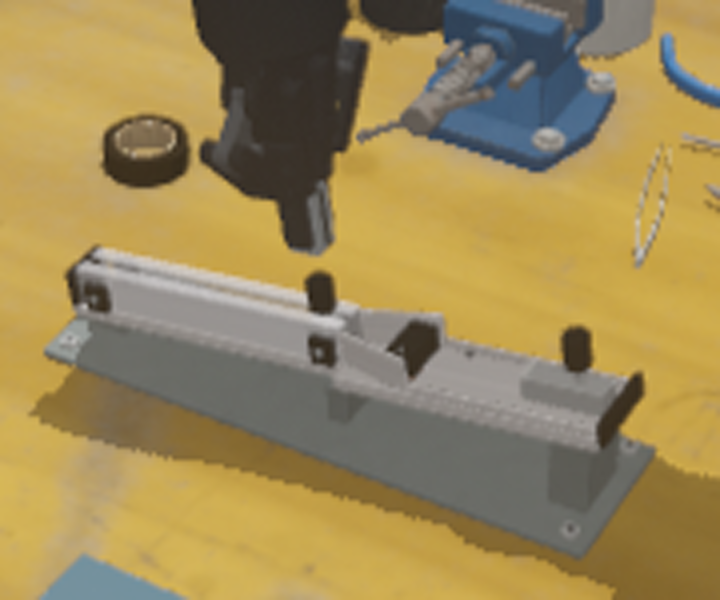

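```bash
python3 -c "
from h import *
s=capture('scene');t=shot('top','t5.png');w=capture('wrist');o=obs()
T=np.array(o['position'])
for c in (s,t,w): print('tcp',proj(c,T).round(1),'knob top/bot',proj(c,L(17,0,44)).round(1),proj(c,L(17,0,24)).round(1),'corners bench',proj(c,L(17,0,22)).round(1))
print(blob(s['pixels'],285,225,312,300,60)); print(o['qpos'])
for z in (0,10,20,30,40): print(z, proj(s,T+[0,0,z]).round(1), proj(w,T+[0,0,z]).round(1))
print(s['eye'],w['eye'])
"
```

```text
4.33 [579.2   1.3  61.8] [[0.99, 0.008, -0.141], [0.008, -1.0, -0.002], [-0.141, 0.001, -0.99]] [ 0.  -0.3 -0.6] 0.1 0.0
tcp [299.7 257.4] knob top/bot [298.6 249.3] [299.9 257.2] corners bench [300.1 258. ]
tcp [289.4 229.7] knob top/bot [289.6 227.8] [289.9 229.7] corners bench [289.9 229.8]
tcp [318.7 270.3] knob top/bot [321.3 284.2] [320.9 269.7] corners bench [320.9 268.4]
[([291.8, 229.9], [0, 0, 13, 16, 102]), ([299.4, 253.0], [12, 24, 6, 9, 45]), ([300.4, 267.0], [12, 40, 6, 6, 19])]
[ 0.02201328  0.50578609 -0.16719665  1.80613135  0.07800257  0.97768746
 -1.741118  ]
0 [299.7 257.4] [318.7 270.3]
10 [299.6 253.6] [318.7 279.6]
20 [299.5 249.8] [318.8 290. ]
30 [299.5 246. ] [318.9 301.5]
40 [299.4 242.1] [319.  314.4]
[ 80.6912495  797.7307754  806.64722477] [671.56521624   2.8061932  231.67082682]
```

```bash
python3 -c "
from h import *
t=capture('top');w=capture('wrist');o=obs()
A=np.array(o['tool_rot']);p=np.array(o['position'])
Rc=A.T@np.array(w['attitude']); tc=A.T@(w['eye']-p); print('cam in tool',tc.round(1),Rc.round(3).tolist(),w['mtx'][0,0])
def cam(p,A): return dict(mtx=w['mtx'],eye=np.array(p)+A@tc,attitude=A@Rc)
c4=cam([584,.8,96.7],np.array([[.99,-.002,-.138],[-.002,-1,-.002],[-.138,.002,-.99]]))
c2=cam([592.1,-6.6,193.8],np.array([[.99,.001,-.142],[.001,-1,-.002],[-.142,.002,-.99]]))
M1=ray(t,229,219,2);M2=ray(t,229,301,2);print(M1,M2)
print('w2 mat: seen (150,152),(175,331)',proj(c2,M1),proj(c2,M2)); print('w4 mat seen (98,164)',proj(c4,M1))
R3=ray(t,210.2,251.3,20); print('w2 relay seen (114,237)',proj(c2,R3),'w4 (56,275)',proj(c4,R3))
"
```

```text
4.43 [579.2   1.4  61.8] [[0.99, 0.008, -0.141], [0.008, -1.0, -0.002], [-0.141, 0.001, -0.99]] [-0.2 -0.7  0.3] 0.1 0.0
cam in tool [  67.6   -0.5 -181.1] [[0.001, -0.964, -0.264], [1.0, 0.001, 0.001], [-0.001, -0.264, 0.964]] 358.33071813571655
[616.80517568 164.09770504   2.        ] [398.19284354 165.74637993   2.        ]
w2 mat: seen (150,152),(175,331) [147.1265577  156.01078745] [178.90400116 333.44241755]
w4 mat seen (98,164) [ 98.20769139 170.78995131]
w2 relay seen (114,237) [109.62166539 242.73181582] w4 (56,275) [ 51.6718535  284.96045164]
```

```bash
python3 -c "
from h import *
s=capture('scene');t=capture('top');w=capture('wrist');o=obs()
T=np.array(o['position']);A=np.array(o['tool_rot'])
for x in(-11,0,11):
  for z in (0,-10,-20,-30,-40): P=T+A@[x,0,z]; print(x,z,proj(s,P).round(1),proj(w,P).round(1))
cv2.imwrite('pics/t6.png',np.hstack([cv2.resize(t['pixels'][180:300,260:320,::-1],None,fx=5,fy=5,interpolation=cv2.INTER_CUBIC),cv2.resize(s['pixels'][200:320,240:340,::-1],None,fx=5,fy=5,interpolation=cv2.INTER_CUBIC)]))
"
```

```text
4.58 [579.1   1.4  61.8] [[0.99, 0.008, -0.141], [0.008, -1.0, -0.002], [-0.141, 0.001, -0.99]] [-0.3 -0.3  0.9] 0.0 0.0
-11 0 [304.2 258.4] [318.6 289.3]
-11 -10 [303.5 254.5] [318.7 297. ]
-11 -20 [302.9 250.5] [318.7 305.6]
-11 -30 [302.2 246.5] [318.8 315.2]
-11 -40 [301.6 242.5] [318.8 326. ]
0 0 [299.7 257.4] [318.6 270.3]
0 -10 [299.  253.5] [318.7 277.2]
0 -20 [298.4 249.5] [318.7 284.8]
0 -30 [297.7 245.5] [318.8 293.3]
0 -40 [297.  241.5] [318.8 303. ]
11 0 [295.3 256.4] [318.7 250.7]
11 -10 [294.6 252.5] [318.7 256.7]
11 -20 [293.9 248.5] [318.8 263.3]
11 -30 [293.2 244.5] [318.8 270.7]
11 -40 [292.5 240.5] [318.9 279. ]
```

View pics/t6.png

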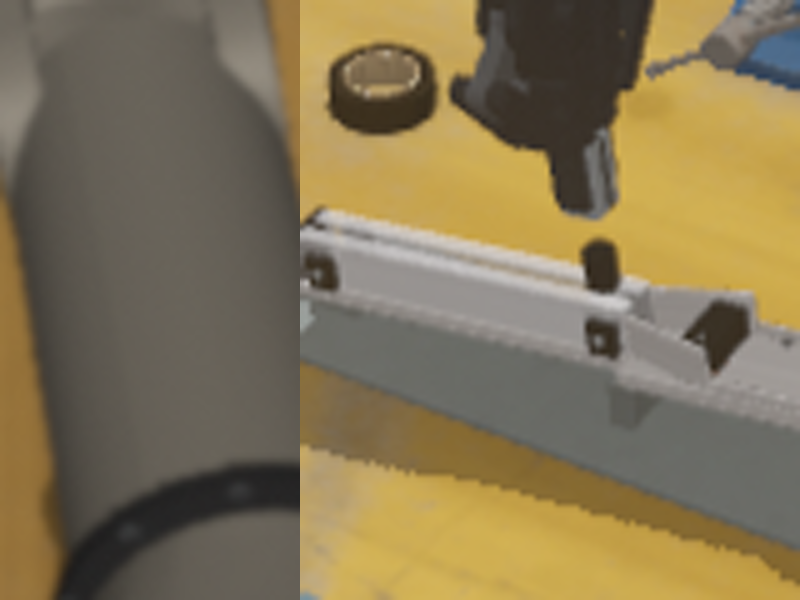

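Scene and wrist views agree that the real fingertips end about 38 mm short of the reported TCP (scene tip px ≈ (297,243), about 20 mm above the knob's top). From here I'll go by the pictures: tip = TCP − 38 mm along the tool.

apply_moves:
  plan:
    - {"gripper":0.4,"dx":0,"dy":0.001,"dz":0,"ax":0,"ay":0,"az":0}
    - {"gripper":0.4,"dx":0,"dy":0.001,"dz":0,"ax":0,"ay":0,"az":0}
    - {"gripper":0.4,"dx":0,"dy":0.001,"dz":0,"ax":0,"ay":0,"az":0}
    - {"gripper":0.4,"dx":0,"dy":0.001,"dz":0.017,"ax":0,"ay":0,"az":0}
    - {"gripper":0.4,"dx":0,"dy":0.001,"dz":0.034,"ax":0,"ay":0,"az":0}

```text
t: 5.0
position: [575.3, 0.3, 28.5]
tool_rot: [[0.99, 0.008, -0.138], [0.008, -1.0, -0.002], [-0.138, 0.001, -0.99]]
contact_force: [-0.4, 0.2, -0.3]
finger_gap: 34.4
grasp_force: 0.0
```

apply_moves:
  plan:
    - {"gripper":0,"dx":0,"dy":0,"dz":0,"ax":0,"ay":0,"az":0}
    - {"gripper":0,"dx":0,"dy":0,"dz":0,"ax":0,"ay":0,"az":0}
    - {"gripper":0,"dx":0,"dy":0,"dz":0,"ax":0,"ay":0,"az":0}
    - {"gripper":0,"dx":0,"dy":0,"dz":0,"ax":0,"ay":0,"az":0}
  force: 60

```text
t: 5.33
position: [573.5, 0.2, 27.7]
tool_rot: [[0.99, 0.008, -0.143], [0.008, -1.0, -0.002], [-0.143, 0.001, -0.99]]
contact_force: [-2.0, 0.9, -21.1]
finger_gap: 12.2
grasp_force: 58.5
```

```bash
python3 -c "
from h import *
o=obs(); inl(o)"
```

```text
5.33 [5.735e+02 2.000e-01 2.770e+01] [[0.99, 0.008, -0.143], [0.008, -1.0, -0.002], [-0.143, 0.001, -0.99]] [ -2.    0.9 -21.1] 12.2 58.5
tcp in loader [ 15.9   0.1 -10.1]
```

apply_moves:
  plan:
    - {"gripper":0,"dx":-0.004,"dy":0,"dz":0,"ax":0,"ay":0,"az":0}
    - {"gripper":0,"dx":-0.008,"dy":0,"dz":0,"ax":0,"ay":0,"az":0}
    - {"gripper":0,"dx":-0.012,"dy":0,"dz":0,"ax":0,"ay":0,"az":0}
    - {"gripper":0,"dx":-0.015,"dy":0,"dz":0,"ax":0,"ay":0,"az":0}
    - {"gripper":0,"dx":-0.015,"dy":0,"dz":0,"ax":0,"ay":0,"az":0}

```text
t: 5.75
position: [557.9, -0.0, 30.1]
tool_rot: [[0.99, 0.008, -0.142], [0.008, -1.0, -0.002], [-0.142, 0.001, -0.99]]
contact_force: [-4.7, 0.7, -25.7]
finger_gap: 12.2
grasp_force: 58.5
```

```bash
python3 -c "
from h import *
o=obs(); inl(o)
s=capture('scene');w=capture('wrist')
cv2.imwrite('pics/t7.png',np.hstack([cv2.resize(w['pixels'][180:340,240:400,::-1],(500,500),interpolation=cv2.INTER_CUBIC),cv2.resize(s['pixels'][220:310,250:340,::-1],(300,500),interpolation=cv2.INTER_CUBIC)]))
"
```

```text
5.75 [557.9  -0.   30.1] [[0.99, 0.008, -0.142], [0.008, -1.0, -0.002], [-0.142, 0.001, -0.99]] [ -4.7   0.7 -25.7] 12.2 58.5
tcp in loader [  0.2  -0.  -10. ]
```

View pics/t7.png

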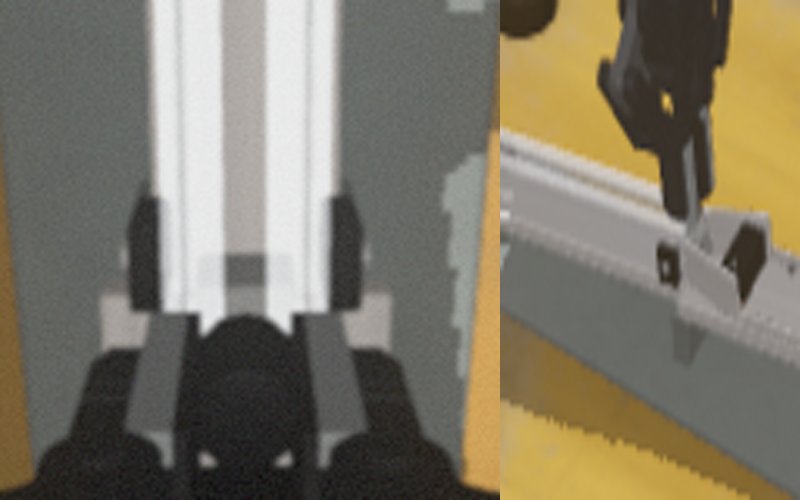

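The wrist view shows the knob held between the fingers at about (240,370) in the crop, and the follower moving with it. I'll keep drawing.

apply_moves:
  plan:
    - {"gripper":0,"dx":-0.006,"dy":0,"dz":0,"ax":0,"ay":0,"az":0}
    - {"gripper":0,"dx":-0.012,"dy":0,"dz":0,"ax":0,"ay":0,"az":0}
    - {"gripper":0,"dx":-0.018,"dy":0,"dz":0,"ax":0,"ay":0,"az":0}
    - {"gripper":0,"dx":-0.024,"dy":0,"dz":0,"ax":0,"ay":0,"az":0}
    - {"gripper":0,"dx":-0.03,"dy":0,"dz":0,"ax":0,"ay":0,"az":0}

```text
t: 6.27
position: [528.5, -0.4, 34.2]
tool_rot: [[0.99, 0.008, -0.142], [0.008, -1.0, -0.003], [-0.142, 0.001, -0.99]]
contact_force: [-2.2, -1.1, -28.4]
finger_gap: 12.3
grasp_force: 58.5
```

apply_moves:
  plan:
    - {"gripper":0,"dx":-0.005,"dy":0,"dz":0,"ax":0,"ay":0,"az":0}
    - {"gripper":0,"dx":-0.01,"dy":0,"dz":0,"ax":0,"ay":0,"az":0}
    - {"gripper":0,"dx":-0.015,"dy":0,"dz":0,"ax":0,"ay":0,"az":0}
    - {"gripper":0,"dx":-0.015,"dy":0,"dz":0,"ax":0,"ay":0,"az":0}
    - {"gripper":0,"dx":-0.015,"dy":0,"dz":0,"ax":0,"ay":0,"az":0}

```text
t: 6.68
position: [513.2, -0.6, 36.3]
tool_rot: [[0.99, 0.008, -0.143], [0.008, -1.0, -0.003], [-0.143, 0.002, -0.99]]
contact_force: [-4.7, -1.1, -27.6]
finger_gap: 12.0
grasp_force: 58.5
```

```bash
python3 -c "
from h import *
o=obs(); inl(o)
s=capture('scene');w=capture('wrist')
print(blob(s['pixels'],290,235,385,300))
for x in(-40,-44,-48):print(proj(s,L(x,0,34)).round(1))
for x in(-60,-64):print(proj(s,L(x,0,9)).round(1))
"
```

```text
6.68 [513.2  -0.6  36.3] [[0.99, 0.008, -0.143], [0.008, -1.0, -0.003], [-0.143, 0.002, -0.99]] [ -4.7  -1.1 -27.6] 12.0 58.5
tcp in loader [-44.9  -0.3 -10. ]
[([319.9, 245.9], [10, 0, 33, 28, 398]), ([333.3, 269.4], [37, 29, 13, 12, 99]), ([363.5, 267.3], [71, 28, 6, 10, 53]), ([300.4, 267.0], [7, 30, 6, 6, 19]), ([374.1, 282.7], [80, 40, 10, 16, 54])]
[322.9 258.6]
[324.6 259. ]
[326.3 259.4]
[332.7 270.5]
[334.4 270.9]
```

apply_moves:
  plan:
    - {"gripper":0,"dx":0,"dy":0,"dz":0,"ax":0,"ay":0,"az":0}
    - {"gripper":0,"dx":0.02,"dy":0,"dz":0,"ax":0,"ay":0,"az":0}
    - {"gripper":0,"dx":0.04,"dy":0,"dz":0,"ax":0,"ay":0,"az":0}
    - {"gripper":0,"dx":0.06,"dy":0,"dz":0,"ax":0,"ay":0,"az":0}
    - {"gripper":0,"dx":0.075,"dy":0,"dz":0,"ax":0,"ay":0,"az":0}

```text
t: 7.2
position: [589.2, 0.4, 25.6]
tool_rot: [[0.99, 0.008, -0.142], [0.008, -1.0, -0.002], [-0.142, 0.001, -0.99]]
contact_force: [-5.3, 1.5, -19.9]
finger_gap: 12.6
grasp_force: 59.2
```

apply_moves:
  plan:
    - {"gripper":0.5,"dx":0,"dy":0,"dz":0,"ax":0,"ay":0,"az":0}
    - {"gripper":0.5,"dx":0,"dy":0,"dz":0,"ax":0,"ay":0,"az":0}
    - {"gripper":0.5,"dx":0,"dy":0,"dz":0,"ax":0,"ay":0,"az":0}
    - {"gripper":0.5,"dx":0,"dy":0,"dz":-0.03,"ax":0,"ay":0,"az":0}
    - {"gripper":0.5,"dx":0,"dy":0,"dz":-0.065,"ax":0,"ay":0,"az":0}

```text
t: 7.62
position: [596.6, 0.4, 90.7]
tool_rot: [[0.99, 0.008, -0.143], [0.008, -1.0, -0.002], [-0.143, 0.001, -0.99]]
contact_force: [0.1, -0.3, -0.7]
finger_gap: 42.5
grasp_force: 0.0
```

apply_moves:
  plan:
    - {"gripper":0.5,"dx":-0.03,"dy":0,"dz":-0.02,"ax":0,"ay":0,"az":0.12}
    - {"gripper":0.5,"dx":-0.06,"dy":0,"dz":-0.02,"ax":0,"ay":0,"az":0.24}
    - {"gripper":0.5,"dx":-0.06,"dy":0,"dz":-0.02,"ax":0,"ay":0,"az":0.36}
    - {"gripper":0.5,"dx":-0.06,"dy":0,"dz":-0.02,"ax":0,"ay":0,"az":0.48}
    - {"gripper":0.5,"dx":-0.06,"dy":0,"dz":-0.02,"ax":0,"ay":0,"az":0.6}

```text
t: 8.03
position: [541.7, 0.1, 120.6]
tool_rot: [[0.819, -0.557, -0.137], [-0.563, -0.826, -0.002], [-0.112, 0.079, -0.991]]
contact_force: [0.7, 0.3, -0.1]
finger_gap: 42.9
grasp_force: 0.0
```

```bash
python3 -c "
from h import *
o=obs(); inl(o);print(o['qpos'])
w=shot('wrist','w8.png'); o=obs(); to(L(-61,0,80),RT@Ro.from_rotvec([0,0,1.5708]).as_matrix()); to(L(-61,0,80),RT@Ro.from_rotvec([0,0,-1.5708]).as_matrix())
print(find_in(w,'relay_jam_c')[:5], proj(w,L(-61,0,18)))
"
```

```text
8.03 [5.417e+02 1.000e-01 1.206e+02] [[0.819, -0.557, -0.137], [-0.563, -0.826, -0.002], [-0.112, 0.079, -0.991]] [ 0.7  0.3 -0.1] 42.9 0.0
tcp in loader [-28.5   0.2  77.4]
[-0.06595373  0.37425682 -0.05472389  1.86124218  0.00657524  1.04366515
 -2.29069894]
8.08 [5.418e+02 2.000e-01 1.204e+02] [[0.813, -0.565, -0.138], [-0.571, -0.821, -0.002], [-0.112, 0.08, -0.99]] [ 0.1  0.4 -0.2] 43.0 0.0
shift [-0.0265  0.019  -0.0029] turn [-0.001 -0.002  0.956]
shift [-0.0265  0.019  -0.0029] turn [ 2.000e-03 -2.000e-03 -2.185e+00]
[{'bbox': [323.9, 252.1, 368.4, 291.7], 'p': 0.72}] [344.98144678 275.96319137]
```

apply_moves:
  plan:
    - {"gripper":0.5,"dx":-0.026,"dy":0.019,"dz":0,"ax":0,"ay":0,"az":-0.12}
    - {"gripper":0.5,"dx":-0.026,"dy":0.019,"dz":0,"ax":0,"ay":0,"az":-0.24}
    - {"gripper":0.5,"dx":-0.026,"dy":0.019,"dz":0,"ax":0,"ay":0,"az":-0.36}
    - {"gripper":0.5,"dx":-0.026,"dy":0.019,"dz":0,"ax":0,"ay":0,"az":-0.48}
    - {"gripper":0.5,"dx":-0.026,"dy":0.019,"dz":0,"ax":0,"ay":0,"az":-0.6}

```text
t: 8.55
position: [510.0, -1.1, 124.0]
tool_rot: [[0.99, 0.019, -0.139], [0.019, -1.0, -0.002], [-0.139, -0.0, -0.99]]
contact_force: [0.1, 0.1, -0.1]
finger_gap: 42.6
grasp_force: 0.0
```

apply_moves:
  plan:
    - {"gripper":0.5,"dx":0,"dy":0,"dz":0,"ax":0,"ay":0,"az":-0.12}
    - {"gripper":0.5,"dx":0,"dy":0,"dz":0,"ax":0,"ay":0,"az":-0.24}
    - {"gripper":0.5,"dx":0,"dy":0,"dz":0,"ax":0,"ay":0,"az":-0.36}
    - {"gripper":0.5,"dx":0,"dy":0,"dz":0,"ax":0,"ay":0,"az":-0.48}
    - {"gripper":0.5,"dx":0,"dy":0,"dz":0,"ax":0,"ay":0,"az":-0.6}

```text
t: 8.97
position: [510.0, -1.2, 123.9]
tool_rot: [[0.806, 0.575, -0.139], [0.58, -0.814, -0.002], [-0.115, -0.079, -0.99]]
contact_force: [-1.1, -0.2, -0.2]
finger_gap: 43.0
grasp_force: 0.0
```

apply_moves:
  plan:
    - {"gripper":0.5,"dx":0,"dy":0,"dz":0,"ax":0,"ay":0,"az":-0.12}
    - {"gripper":0.5,"dx":0,"dy":0,"dz":0,"ax":0,"ay":0,"az":-0.24}
    - {"gripper":0.5,"dx":0,"dy":0,"dz":0,"ax":0,"ay":0,"az":-0.36}
    - {"gripper":0.5,"dx":0,"dy":0,"dz":0,"ax":0,"ay":0,"az":-0.48}
    - {"gripper":0.5,"dx":0,"dy":0,"dz":0,"ax":0,"ay":0,"az":-0.6}

```text
t: 9.38
position: [510.0, -1.2, 123.9]
tool_rot: [[0.341, 0.93, -0.139], [0.939, -0.345, -0.003], [-0.05, -0.13, -0.99]]
contact_force: [0.4, 0.1, 0.8]
finger_gap: 42.5
grasp_force: 0.0
```

apply_moves:
  plan:
    - {"gripper":0.5,"dx":0,"dy":0,"dz":0,"ax":0,"ay":0,"az":-0.12}
    - {"gripper":0.5,"dx":0,"dy":0,"dz":0,"ax":0,"ay":0,"az":-0.24}
    - {"gripper":0.5,"dx":0,"dy":0,"dz":0,"ax":0,"ay":0,"az":-0.36}
    - {"gripper":0.5,"dx":0,"dy":0,"dz":0,"ax":0,"ay":0,"az":-0.36}

```text
t: 9.72
position: [510.0, -1.3, 123.8]
tool_rot: [[-0.008, 0.99, -0.139], [1.0, 0.008, -0.002], [-0.001, -0.139, -0.99]]
contact_force: [0.1, -0.1, 0.4]
finger_gap: 42.6
grasp_force: 0.0
```

```bash
cat >> h.py <<'E'
RX=RT@Ro.from_rotvec([0,0,-np.pi/2]).as_matrix()
E
python3 -c "
from h import *
w=shot('wrist','w8.png'); o=obs(); inl(o); print(o['qpos'])
to(L(-61,0,7-38),RX)
b=find_in(w,'relay_jam_c')[:3];print(b)
print(blob(w['pixels'],250,200,400,330))
for p in [(-61,0,18),(-61,0,9),(-69,15,18),(-69,-15,18),(-53,15,18),(-53,-15,18)]: print(proj(w,L(*p)).round(1))
"
```

```text
9.77 [510.   -1.4 123.7] [[0.001, 0.99, -0.14], [1.0, -0.001, -0.002], [-0.002, -0.14, -0.99]] [ 0.  -0.8 -0.2] 42.7 0.0
tcp in loader [-60.3  -1.   76. ]
[ 0.26070008  0.35856149 -0.45605206  1.90763289  0.15231553  1.05405552
 -0.26676608]
shift [ 0.0011 -0.0007  0.107 ] turn [-0.     0.001 -0.008]
[{'bbox': [307.9, 215.6, 329.8, 263.8], 'p': 0.55}]
[([318.2, 230.8], [58, 16, 21, 42, 376]), ([310.5, 247.9], [59, 45, 6, 8, 17]), ([314.4, 250.6], [62, 48, 5, 7, 12]), ([259.3, 311.3], [0, 83, 18, 47, 550]), ([373.9, 290.2], [121, 84, 9, 14, 28]), ([397.6, 297.1], [145, 95, 5, 7, 17]), ([374.8, 302.5], [120, 98, 11, 10, 40]), ([378.6, 318.6], [120, 103, 19, 27, 272]), ([398.3, 327.5], [147, 125, 3, 5, 11])]
[316.1 238.8]
[316.2 235.4]
[304.3 217.5]
[304.7 259.3]
[327.8 217.6]
[327.4 259.3]
```

View pics/w8.png

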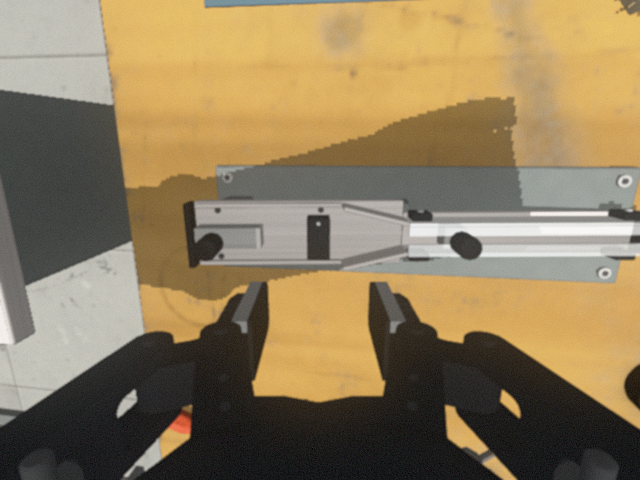

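Wrist view: the relay lies crosswise at (318,238), centred under the fingers, with the follower deep and its knob at (466,245). I'll go down and grip it across its width.

apply_moves:
  plan:
    - {"gripper":0.38,"dx":0.001,"dy":0.001,"dz":0.035,"ax":0,"ay":0,"az":0}
    - {"gripper":0.38,"dx":0.001,"dy":0.001,"dz":0.065,"ax":0,"ay":0,"az":0}
    - {"gripper":0.38,"dx":0.001,"dy":0.001,"dz":0.09,"ax":0,"ay":0,"az":0}
    - {"gripper":0.38,"dx":0.001,"dy":0.001,"dz":0.105,"ax":0,"ay":0,"az":0}
    - {"gripper":0.38,"dx":0.001,"dy":0.001,"dz":0.107,"ax":0,"ay":0,"az":0}

```text
t: 10.23
position: [493.8, -0.5, 14.9]
tool_rot: [[0.004, 0.99, -0.144], [1.0, -0.005, -0.002], [-0.003, -0.144, -0.99]]
contact_force: [-0.5, 0.3, 0.0]
finger_gap: 32.2
grasp_force: 0.0
```

apply_moves:
  plan:
    - {"gripper":0.38,"dx":0,"dy":0,"dz":0,"ax":0,"ay":0,"az":0}
    - {"gripper":0,"dx":0,"dy":0,"dz":0,"ax":0,"ay":0,"az":0}
    - {"gripper":0,"dx":0,"dy":0,"dz":0,"ax":0,"ay":0,"az":0}
    - {"gripper":0,"dx":0,"dy":0,"dz":0,"ax":0,"ay":0,"az":0}
    - {"gripper":0,"dx":0,"dy":0,"dz":0,"ax":0,"ay":0,"az":0}
  force: 40

```text
t: 10.65
position: [497.1, -0.3, 18.4]
tool_rot: [[0.003, 0.99, -0.138], [1.0, -0.003, -0.002], [-0.003, -0.138, -0.99]]
contact_force: [-0.2, 0.2, 7.6]
finger_gap: 14.5
grasp_force: 41.1
```

```bash
python3 -c "
from h import *
o=obs(); inl(o)"
```

```text
10.65 [ 4.971e+02 -3.000e-01  1.840e+01] [[0.003, 0.99, -0.138], [1.0, -0.003, -0.002], [-0.003, -0.138, -0.99]] [-0.2  0.2  7.6] 14.5 41.1
tcp in loader [-58.4   0.1 -30. ]
```

apply_moves:
  plan:
    - {"gripper":0,"dx":0,"dy":0,"dz":-0.015,"ax":0,"ay":0,"az":0}
    - {"gripper":0,"dx":0,"dy":0,"dz":-0.035,"ax":0,"ay":0,"az":0}
    - {"gripper":0,"dx":0,"dy":0,"dz":-0.05,"ax":0,"ay":0,"az":0}
    - {"gripper":0,"dx":0,"dy":0,"dz":-0.05,"ax":0,"ay":0,"az":0}
    - {"gripper":0,"dx":0,"dy":0,"dz":-0.05,"ax":0,"ay":0,"az":0}

```text
t: 11.07
position: [503.8, -0.4, 67.7]
tool_rot: [[0.003, 0.99, -0.138], [1.0, -0.003, -0.002], [-0.003, -0.138, -0.99]]
contact_force: [-0.2, -0.9, -1.3]
finger_gap: 14.5
grasp_force: 40.1
```

apply_moves:
  plan:
    - {"gripper":0,"dx":0,"dy":-0.018,"dz":0,"ax":0,"ay":0,"az":0.12}
    - {"gripper":0,"dx":0,"dy":-0.018,"dz":0,"ax":0,"ay":0,"az":0.24}
    - {"gripper":0,"dx":0,"dy":-0.018,"dz":0,"ax":0,"ay":0,"az":0.36}
    - {"gripper":0,"dx":0,"dy":-0.018,"dz":0,"ax":0,"ay":0,"az":0.48}
    - {"gripper":0,"dx":0,"dy":-0.018,"dz":0,"ax":0,"ay":0,"az":0.6}

```text
t: 11.48
position: [484.6, -0.4, 68.6]
tool_rot: [[0.566, 0.812, -0.141], [0.82, -0.572, -0.002], [-0.083, -0.115, -0.99]]
contact_force: [0.2, -0.3, -0.4]
finger_gap: 15.1
grasp_force: 40.1
```

apply_moves:
  plan:
    - {"gripper":0,"dx":0,"dy":0,"dz":0,"ax":0,"ay":0,"az":0.12}
    - {"gripper":0,"dx":0,"dy":0,"dz":0,"ax":0,"ay":0,"az":0.24}
    - {"gripper":0,"dx":0,"dy":0,"dz":0,"ax":0,"ay":0,"az":0.36}
    - {"gripper":0,"dx":0,"dy":0,"dz":0,"ax":0,"ay":0,"az":0.48}
    - {"gripper":0,"dx":0,"dy":0,"dz":0,"ax":0,"ay":0,"az":0.6}

```text
t: 11.9
position: [484.6, -0.4, 68.6]
tool_rot: [[0.926, 0.351, -0.141], [0.354, -0.935, -0.002], [-0.133, -0.048, -0.99]]
contact_force: [-0.2, 0.5, -0.4]
finger_gap: 15.0
grasp_force: 40.1
```

apply_moves:
  plan:
    - {"gripper":0,"dx":0,"dy":0,"dz":0,"ax":0,"ay":0,"az":0.12}
    - {"gripper":0,"dx":0,"dy":0,"dz":0,"ax":0,"ay":0,"az":0.24}
    - {"gripper":0,"dx":0,"dy":0,"dz":0,"ax":0,"ay":0,"az":0.36}
    - {"gripper":0,"dx":0,"dy":0,"dz":0,"ax":0,"ay":0,"az":0.37}

```text
t: 12.23
position: [484.6, -0.3, 68.6]
tool_rot: [[0.99, -0.008, -0.141], [-0.008, -1.0, -0.003], [-0.141, 0.004, -0.99]]
contact_force: [0.6, -0.2, 0.2]
finger_gap: 14.8
grasp_force: 40.1
```

```bash
python3 -c "
from h import *
o=obs(); inl(o);to(L(-76,0,-30))
w=shot('wrist','w9.png');print(find_in(w,'relay_jam_c')[:3])
c=dict(w); 
for p in [(-15,0,-30),(15,0,-30)]:
  pass
"
```

```text
12.23 [ 4.846e+02 -3.000e-01  6.860e+01] [[0.99, -0.008, -0.141], [-0.008, -1.0, -0.003], [-0.141, 0.004, -0.99]] [ 0.6 -0.2  0.2] 14.8 40.1
tcp in loader [-77.7   0.2  17.9]
shift [0.0018 0.0001 0.0479] turn [ 0.002  0.002 -0.015]
[{'bbox': [300.2, 265.8, 338.7, 345.7], 'p': 0.88}]
```

apply_moves:
  plan:
    - {"gripper":0,"dx":0.002,"dy":0,"dz":0.02,"ax":0,"ay":0,"az":-0.015}
    - {"gripper":0,"dx":0.002,"dy":0,"dz":0.035,"ax":0,"ay":0,"az":-0.015}
    - {"gripper":0,"dx":0.002,"dy":0,"dz":0.045,"ax":0,"ay":0,"az":-0.015}
    - {"gripper":0,"dx":0.002,"dy":0,"dz":0.048,"ax":0,"ay":0,"az":-0.015}
    - {"gripper":0,"dx":0.002,"dy":0,"dz":0.048,"ax":0,"ay":0,"az":-0.015}

```text
t: 12.75
position: [479.8, -0.4, 21.2]
tool_rot: [[0.99, 0.015, -0.142], [0.015, -1.0, -0.002], [-0.142, 0.0, -0.99]]
contact_force: [-0.3, 0.1, -0.1]
finger_gap: 14.8
grasp_force: 40.1
```

apply_moves:
  plan:
    - {"gripper":0,"dx":0,"dy":0,"dz":0,"ax":0,"ay":0,"az":0}
    - {"gripper":0.35,"dx":0,"dy":0,"dz":0,"ax":0,"ay":0,"az":0}
    - {"gripper":0.35,"dx":0,"dy":0,"dz":0,"ax":0,"ay":0,"az":0}
    - {"gripper":0.35,"dx":0,"dy":0,"dz":-0.035,"ax":0,"ay":0,"az":0}
    - {"gripper":0.35,"dx":0,"dy":0,"dz":-0.07,"ax":0,"ay":0,"az":0}

```text
t: 13.17
position: [488.7, -0.3, 90.4]
tool_rot: [[0.989, 0.014, -0.145], [0.014, -1.0, -0.002], [-0.145, 0.0, -0.989]]
contact_force: [0.8, -0.8, 1.0]
finger_gap: 30.0
grasp_force: 0.0
```

```bash
python3 -c "
from h import *
o=obs(); inl(o)
w=shot('wrist','w10.png');print(find_in(w,'relay_jam_c')[:2]); s=shot('scene','s10.png'); print(find_in(s,'relay_jam_c')[:2],find_in(s,'slide_knob')[:1])
for p in [(-76,0,18),(-76,0,9),(-133,0,34),(-91,8,0),(-91,-8,18),(-61,8,0),(-61,-8,18)]: print(p,proj(w,L(*p)).round(1),proj(s,L(*p)).round(1))
"
```

```text
13.17 [ 4.887e+02 -3.000e-01  9.040e+01] [[0.989, 0.014, -0.145], [0.014, -1.0, -0.002], [-0.145, 0.0, -0.989]] [ 0.8 -0.8  1. ] 30.0 0.0
tcp in loader [-76.8   0.2  40.1]
[{'bbox': [305.6, 224.3, 335.3, 278.2], 'p': 0.65}, {'bbox': [0.6, 128.4, 34.2, 181.5], 'p': 0.22}]
[{'bbox': [330.5, 267.6, 347.8, 280.4], 'p': 0.44}] [{'bbox': [351.8, 262.4, 376.3, 282.3], 'p': 0.81}]
(-76, 0, 18) [318.9 255.9] [339.1 268.5]
(-76, 0, 9) [318.8 251.3] [339.6 272.1]
(-133, 0, 34) [318.2 355.2] [363.8 267.9]
(-91, 8, 0) [306.4 268.8] [344.7 279.4]
(-91, -8, 18) [331.9 279.4] [347.5 267.9]
(-61, 8, 0) [306.3 224.3] [331.8 276.3]
(-61, -8, 18) [332.8 231.6] [334.5 264.9]
```

apply_moves:
  plan:
    - {"gripper":0.35,"dx":-0.03,"dy":0,"dz":0,"ax":0,"ay":0,"az":0}
    - {"gripper":0.35,"dx":-0.056,"dy":0,"dz":0,"ax":0,"ay":0,"az":0}
    - {"gripper":0.35,"dx":-0.056,"dy":0,"dz":0.02,"ax":0,"ay":0,"az":0}
    - {"gripper":0.35,"dx":-0.056,"dy":0,"dz":0.04,"ax":0,"ay":0,"az":0}
    - {"gripper":0.35,"dx":-0.056,"dy":0,"dz":0.051,"ax":0,"ay":0,"az":0}

```text
t: 13.83
position: [425.5, -1.2, 46.0]
tool_rot: [[0.99, 0.014, -0.143], [0.013, -1.0, -0.003], [-0.143, 0.001, -0.99]]
contact_force: [0.4, -0.6, -0.5]
finger_gap: 30.1
grasp_force: 0.0
```

apply_moves:
  plan:
    - {"gripper":0.35,"dx":0,"dy":0,"dz":0,"ax":0,"ay":0,"az":0}
    - {"gripper":0,"dx":0,"dy":0,"dz":0,"ax":0,"ay":0,"az":0}
    - {"gripper":0,"dx":0,"dy":0,"dz":0,"ax":0,"ay":0,"az":0}
    - {"gripper":0,"dx":0,"dy":0,"dz":0,"ax":0,"ay":0,"az":0}
    - {"gripper":0,"dx":0,"dy":0,"dz":0,"ax":0,"ay":0,"az":0}
  force: 60

```text
t: 14.25
position: [427.3, -1.6, 48.0]
tool_rot: [[0.99, 0.013, -0.141], [0.013, -1.0, -0.003], [-0.141, 0.001, -0.99]]
contact_force: [-0.3, -6.1, -10.7]
finger_gap: 12.4
grasp_force: 58.5
```

```bash
python3 -c "
from h import *
o=obs(); inl(o); print(o['qpos'])"
```

```text
14.25 [427.3  -1.6  48. ] [[0.99, 0.013, -0.141], [0.013, -1.0, -0.003], [-0.141, 0.001, -0.99]] [ -0.3  -6.1 -10.7] 12.4 58.5
tcp in loader [-131.7   -0.7  -10.5]
[-0.01303514  0.3196704  -0.13904396  2.15471731  0.03506819  0.8110659
 -1.73217022]
```

apply_moves:
  plan:
    - {"gripper":0,"dx":0.01,"dy":0,"dz":0,"ax":0,"ay":0,"az":0}
    - {"gripper":0,"dx":0.02,"dy":0,"dz":0,"ax":0,"ay":0,"az":0}
    - {"gripper":0,"dx":0.03,"dy":0,"dz":0,"ax":0,"ay":0,"az":0}
    - {"gripper":0,"dx":0.04,"dy":0,"dz":0,"ax":0,"ay":0,"az":0}
    - {"gripper":0,"dx":0.05,"dy":0,"dz":0,"ax":0,"ay":0,"az":0}

```text
t: 14.67
position: [477.0, -1.0, 41.0]
tool_rot: [[0.99, 0.013, -0.142], [0.013, -1.0, -0.003], [-0.142, 0.001, -0.99]]
contact_force: [-2.6, -4.5, -6.3]
finger_gap: 12.4
grasp_force: 58.8
```

apply_moves:
  plan:
    - {"gripper":0,"dx":0.01,"dy":0,"dz":0,"ax":0,"ay":0,"az":0}
    - {"gripper":0,"dx":0.02,"dy":0,"dz":0,"ax":0,"ay":0,"az":0}
    - {"gripper":0,"dx":0.03,"dy":0,"dz":0,"ax":0,"ay":0,"az":0}
    - {"gripper":0,"dx":0.04,"dy":0,"dz":0,"ax":0,"ay":0,"az":0}
    - {"gripper":0,"dx":0.045,"dy":0,"dz":0,"ax":0,"ay":0,"az":0}

```text
t: 15.08
position: [522.3, -0.3, 34.6]
tool_rot: [[0.99, 0.013, -0.141], [0.012, -1.0, -0.003], [-0.141, 0.001, -0.99]]
contact_force: [-2.5, -4.7, -3.5]
finger_gap: 12.1
grasp_force: 59.0
```

apply_moves:
  plan:
    - {"gripper":0,"dx":0.004,"dy":0,"dz":0,"ax":0,"ay":0,"az":0}
    - {"gripper":0,"dx":0.009,"dy":0,"dz":0,"ax":0,"ay":0,"az":0}
    - {"gripper":0,"dx":0.01,"dy":0,"dz":0,"ax":0,"ay":0,"az":0}
    - {"gripper":0,"dx":0.01,"dy":0,"dz":0,"ax":0,"ay":0,"az":0}

```text
t: 15.42
position: [530.1, -0.2, 33.5]
tool_rot: [[0.99, 0.013, -0.144], [0.012, -1.0, -0.003], [-0.144, 0.001, -0.99]]
contact_force: [-10.6, -5.5, 3.7]
finger_gap: 11.9
grasp_force: 60.1
```

```bash
python3 -c "
from h import *
o=obs(); inl(o); s=shot('scene','s11.png')
print(find_in(s,'relay_jam_c')[:2],blob(s['pixels'],230,235,385,300))
for p in [(-29,0,34),(-28,0,34),(16,0,9),(16,0,20),(40,0,34)]: print(p,proj(s,L(*p)).round(1))"
```

```text
15.42 [ 5.301e+02 -2.000e-01  3.350e+01] [[0.99, 0.013, -0.144], [0.012, -1.0, -0.003], [-0.144, 0.001, -0.99]] [-10.6  -5.5   3.7] 11.9 60.1
tcp in loader [-27.8  -0.  -10.5]
[{'bbox': [375.8, 240.4, 379.7, 244.8], 'p': 0.31}] [([312.4, 245.1], [62, 0, 33, 27, 391]), ([289.7, 250.8], [57, 12, 6, 9, 44]), ([300.4, 267.0], [67, 30, 6, 6, 19]), ([373.7, 283.4], [140, 40, 10, 16, 45])]
(-29, 0, 34) [318.3 257.6]
(-28, 0, 34) [317.8 257.5]
(16, 0, 9) [301.3 263.1]
(16, 0, 20) [300.6 258.8]
(40, 0, 34) [290.1 251.2]
```

apply_moves:
  plan:
    - {"gripper":0,"dx":-0.014,"dy":0,"dz":0,"ax":0,"ay":0,"az":0}
    - {"gripper":0,"dx":-0.028,"dy":0,"dz":0,"ax":0,"ay":0,"az":0}
    - {"gripper":0,"dx":-0.042,"dy":0,"dz":0,"ax":0,"ay":0,"az":0}
    - {"gripper":0,"dx":-0.056,"dy":0,"dz":0,"ax":0,"ay":0,"az":0}
    - {"gripper":0,"dx":-0.07,"dy":0,"dz":0,"ax":0,"ay":0,"az":0}

```text
t: 15.93
position: [461.5, -1.1, 43.2]
tool_rot: [[0.99, 0.013, -0.141], [0.013, -1.0, -0.003], [-0.141, 0.001, -0.99]]
contact_force: [-0.3, -5.9, -9.3]
finger_gap: 12.2
grasp_force: 59.0
```

apply_moves:
  plan:
    - {"gripper":0,"dx":-0.014,"dy":0,"dz":0,"ax":0,"ay":0,"az":0}
    - {"gripper":0,"dx":-0.025,"dy":0,"dz":0,"ax":0,"ay":0,"az":0}
    - {"gripper":0,"dx":-0.032,"dy":0,"dz":0,"ax":0,"ay":0,"az":0}
    - {"gripper":0,"dx":-0.0355,"dy":0,"dz":0,"ax":0,"ay":0,"az":0}
    - {"gripper":0,"dx":-0.0355,"dy":0,"dz":0,"ax":0,"ay":0,"az":0}

```text
t: 16.35
position: [427.1, -1.6, 48.1]
tool_rot: [[0.99, 0.013, -0.139], [0.013, -1.0, -0.003], [-0.139, 0.001, -0.99]]
contact_force: [3.2, -6.3, -17.2]
finger_gap: 12.2
grasp_force: 59.7
```

apply_moves:
  plan:
    - {"gripper":0,"dx":0,"dy":0,"dz":0,"ax":0,"ay":0,"az":0}
    - {"gripper":0.5,"dx":0,"dy":0,"dz":0,"ax":0,"ay":0,"az":0}
    - {"gripper":0.5,"dx":0,"dy":0,"dz":0,"ax":0,"ay":0,"az":0}
    - {"gripper":0.5,"dx":0,"dy":0,"dz":-0.03,"ax":0,"ay":0,"az":0}
    - {"gripper":0.5,"dx":0,"dy":0,"dz":-0.07,"ax":0,"ay":0,"az":0}

```text
t: 16.77
position: [435.1, -0.5, 116.7]
tool_rot: [[0.989, 0.014, -0.145], [0.014, -1.0, -0.002], [-0.145, 0.0, -0.989]]
contact_force: [0.6, 0.1, 0.3]
finger_gap: 42.8
grasp_force: 0.0
```

apply_moves:
  plan:
    - {"gripper":0.5,"dx":0.01,"dy":-0.02,"dz":-0.035,"ax":0,"ay":0,"az":0}
    - {"gripper":0.5,"dx":0.02,"dy":-0.06,"dz":-0.06,"ax":0,"ay":0,"az":0}
    - {"gripper":0.5,"dx":0.03,"dy":-0.1,"dz":-0.06,"ax":0,"ay":0.07,"az":0}
    - {"gripper":0.5,"dx":0.03,"dy":-0.135,"dz":-0.06,"ax":0,"ay":0.14,"az":0}
    - {"gripper":0.5,"dx":0.03,"dy":-0.17,"dz":-0.06,"ax":0,"ay":0.14,"az":0}

```text
t: 17.18
position: [472.1, 172.9, 174.1]
tool_rot: [[1.0, 0.015, 0.005], [0.015, -1.0, 0.002], [0.005, -0.002, -1.0]]
contact_force: [2.3, 0.5, 0.3]
finger_gap: 42.8
grasp_force: 0.0
```

```bash
cat >> h.py <<'E'
def relays(c,n0=(0,0,640,480),z=20,th=60):
    "dark blobs on the mat (blue) -> centre & long-axis angle at height z"
    p=c['pixels'].astype(int); m=((p.max(2)<th)).astype(np.uint8)
    out=[]
    for k in cv2.findContours(m,cv2.RETR_EXTERNAL,cv2.CHAIN_APPROX_NONE)[0]:
        if cv2.contourArea(k)<15: continue
        r=cv2.minAreaRect(k); P=ray(c,*r[0],z)
        if not(380<P[0]<640 and 150<P[1]<340): continue
        B=cv2.boxPoints(r); W=[ray(c,*b,z)[:2] for b in B]
        e=[W[1]-W[0],W[2]-W[1]]; e=max(e,key=np.linalg.norm)
        out.append((P[:2].round(1),round(float(np.arctan(e[1]/e[0])),2),np.round(sorted(r[1]),1),np.round(r[0])))
    return out
E
python3 -c "
from h import *
o=obs(); inl(o); s=shot('scene','s12.png'); t=capture('top'); w=shot('wrist','w12.png')
print(find_in(s,'slide_knob')[:1],blob(s['pixels'],350,240,385,300),proj(s,L(-133,0,34)))
for c in(t,w):
  for r in relays(c): print(r)
print([ (round(r['p'],2),np.round(r['bbox'])) for r in find_in(w,'relay_1_c')])
"
```

```text
17.18 [472.1 172.9 174.1] [[1.0, 0.015, 0.005], [0.015, -1.0, 0.002], [0.005, -0.002, -1.0]] [2.3 0.5 0.3] 42.8 0.0
tcp in loader [-103.7  173.5  120.8]
[{'bbox': [352.3, 262.1, 377.7, 280.4], 'p': 0.76}] [] [363.8068758  267.90476391]
(array([506.6, 186.8]), 0.47, array([20.4, 76. ]), array([220., 260.]))
(array([593.3, 295. ]), -0.59, array([4.7, 9.2]), array([179., 228.]))
(array([428.8, 203.2]), 0.21, array([16.2, 30.8]), array([290., 256.]))
(array([475.4, 289.3]), -0.67, array([15.9, 31.3]), array([199., 207.]))
(array([547.9, 195.4]), -0.51, array([16.5, 25.2]), array([299., 130.]))
(array([593.3, 282.4]), 0.01, array([ 5.3, 35.4]), array([198.,  73.]))
[(0.67, array([282., 240., 299., 272.]))]
```

apply_moves:
  plan:
    - {"gripper":0.5,"dx":-0.02,"dy":-0.015,"dz":0.03,"ax":0,"ay":0,"az":-0.1}
    - {"gripper":0.5,"dx":-0.04,"dy":-0.03,"dz":0.06,"ax":0,"ay":0,"az":-0.195}
    - {"gripper":0.5,"dx":-0.046,"dy":-0.031,"dz":0.09,"ax":0,"ay":0,"az":-0.195}
    - {"gripper":0.5,"dx":-0.046,"dy":-0.031,"dz":0.12,"ax":0,"ay":0,"az":-0.195}
    - {"gripper":0.5,"dx":-0.046,"dy":-0.031,"dz":0.12,"ax":0,"ay":0,"az":-0.195}

```text
t: 17.85
position: [423.8, 197.6, 48.5]
tool_rot: [[0.979, 0.206, -0.007], [0.206, -0.979, -0.004], [-0.008, 0.002, -1.0]]
contact_force: [-1.9, -0.0, -0.6]
finger_gap: 42.9
grasp_force: 0.0
```

```bash
python3 -c "
from h import *
o=obs(); w=shot('wrist','w13.png'); o=obs()
for z in (20,14):
  for r in relays(w,z=z): print(r)
print(find_in(w,'relay_1_c')[:3])
"
```

```text
17.85 [423.8 197.6  48.5] [[0.979, 0.206, -0.007], [0.206, -0.979, -0.004], [-0.008, 0.002, -1.0]] [-1.9 -0.  -0.6] 42.9 0.0
17.9 [425.1 198.2  51. ] [[0.979, 0.205, -0.005], [0.205, -0.979, -0.003], [-0.006, 0.002, -1.0]] [ 0.4 -0.2  1.7] 42.6 0.0
(array([428.6, 204.7]), 0.21, array([25., 50.]), array([308., 244.]))
(array([474.6, 289.8]), -0.68, array([31.8, 53.2]), array([176., 137.]))
(array([536.7, 201.9]), 1.09, array([ 4.5, 26.8]), array([354.,  54.]))
(array([426.8, 204.4]), 0.21, array([25., 50.]), array([308., 244.]))
(array([474.1, 292. ]), -0.68, array([31.8, 53.2]), array([176., 137.]))
(array([538. , 201.6]), 1.09, array([ 4.5, 26.8]), array([354.,  54.]))
[{'bbox': [297.1, 219.6, 320.4, 272.1], 'p': 0.69}]
```

View pics/w13.png

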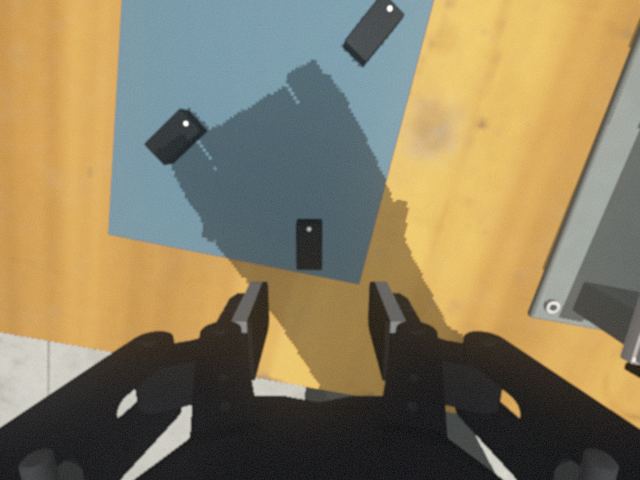

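Wrist view: the relay is at (308,244), lengthways in line with the tool and slightly left of the finger centre. The other relays in view are at (176,137) and (374,32).

apply_moves:
  plan:
    - {"gripper":0.5,"dx":0.003,"dy":-0.006,"dz":0.03,"ax":0,"ay":0,"az":0}
    - {"gripper":0.5,"dx":0.003,"dy":-0.006,"dz":0.055,"ax":0,"ay":0,"az":0}
    - {"gripper":0.5,"dx":0.003,"dy":-0.006,"dz":0.072,"ax":0,"ay":0,"az":0}
    - {"gripper":0.5,"dx":0.003,"dy":-0.006,"dz":0.079,"ax":0,"ay":0,"az":0}
    - {"gripper":0.5,"dx":0.003,"dy":-0.006,"dz":0.079,"ax":0,"ay":0,"az":0}

```text
t: 18.37
position: [428.6, 206.1, -26.1]
tool_rot: [[0.979, 0.206, -0.001], [0.206, -0.979, -0.001], [-0.001, 0.001, -1.0]]
contact_force: [0.5, 0.8, 0.1]
finger_gap: 42.8
grasp_force: 0.0
```

apply_moves:
  plan:
    - {"gripper":0.5,"dx":0,"dy":0,"dz":0,"ax":0,"ay":0,"az":0}
    - {"gripper":0,"dx":0,"dy":0,"dz":0,"ax":0,"ay":0,"az":0}
    - {"gripper":0,"dx":0,"dy":0,"dz":0,"ax":0,"ay":0,"az":0}
    - {"gripper":0,"dx":0,"dy":0,"dz":0,"ax":0,"ay":0,"az":0}
    - {"gripper":0,"dx":0,"dy":0,"dz":0,"ax":0,"ay":0,"az":0}
  force: 40

```text
t: 18.78
position: [428.9, 206.8, -25.1]
tool_rot: [[0.978, 0.206, 0.001], [0.206, -0.978, 0.0], [0.001, -0.0, -1.0]]
contact_force: [-2.3, -2.0, 13.9]
finger_gap: 14.4
grasp_force: 39.0
```

apply_moves:
  plan:
    - {"gripper":0,"dx":0,"dy":0,"dz":-0.02,"ax":0,"ay":0,"az":0}
    - {"gripper":0,"dx":0,"dy":0,"dz":-0.05,"ax":0,"ay":0,"az":0}
    - {"gripper":0,"dx":0,"dy":0,"dz":-0.09,"ax":0,"ay":0,"az":0.1}
    - {"gripper":0,"dx":0.01,"dy":0,"dz":-0.12,"ax":0,"ay":0,"az":0.2}
    - {"gripper":0,"dx":0.01,"dy":0,"dz":-0.13,"ax":0,"ay":0,"az":0.2}

```text
t: 19.2
position: [440.9, 210.0, 108.8]
tool_rot: [[1.0, 0.001, 0.005], [0.001, -1.0, 0.003], [0.005, -0.003, -1.0]]
contact_force: [1.6, 0.4, -0.7]
finger_gap: 14.3
grasp_force: 39.9
```

```bash
python3 -c "
from h import *
o=obs(); inl(o); to(L(-76,0,20))"
```

```text
19.2 [440.9 210.  108.8] [[1.0, 0.001, 0.005], [0.001, -1.0, 0.003], [0.005, -0.003, -1.0]] [ 1.6  0.4 -0.7] 14.3 39.9
tcp in loader [-125.1  210.8   51.9]
shift [0.0452 0.2106 0.038 ] turn [-0.004 -0.145 -0.006]
```

apply_moves:
  plan:
    - {"gripper":0,"dx":0.01,"dy":0.042,"dz":0,"ax":0,"ay":0,"az":0}
    - {"gripper":0,"dx":0.02,"dy":0.084,"dz":0,"ax":0,"ay":-0.05,"az":0}
    - {"gripper":0,"dx":0.03,"dy":0.126,"dz":0.01,"ax":0,"ay":-0.1,"az":0}
    - {"gripper":0,"dx":0.04,"dy":0.168,"dz":0.025,"ax":-0.004,"ay":-0.145,"az":-0.006}
    - {"gripper":0,"dx":0.0455,"dy":0.2106,"dz":0.038,"ax":-0.004,"ay":-0.145,"az":-0.006}

```text
t: 19.62
position: [485.0, 8.6, 69.3]
tool_rot: [[0.989, 0.016, -0.146], [0.015, -1.0, -0.005], [-0.146, 0.003, -0.989]]
contact_force: [0.3, -0.2, -0.4]
finger_gap: 14.4
grasp_force: 39.9
```

apply_moves:
  plan:
    - {"gripper":0,"dx":0,"dy":0,"dz":0,"ax":0,"ay":0,"az":0}
    - {"gripper":0,"dx":0,"dy":0,"dz":0,"ax":0,"ay":0,"az":0}
    - {"gripper":0,"dx":0,"dy":0,"dz":0,"ax":0,"ay":0,"az":0}

```text
t: 19.87
position: [483.0, 10.5, 69.4]
tool_rot: [[0.989, 0.014, -0.146], [0.014, -1.0, -0.006], [-0.146, 0.003, -0.989]]
contact_force: [-0.2, 0.6, 0.5]
finger_gap: 14.3
grasp_force: 39.9
```

```bash
python3 -c "
from h import *
o=obs(); inl(o); to(L(-76,0,-28)); w=shot('wrist','w14.png')
print(find_in(w,'relay_1_c')[:2])"
```

```text
19.87 [483.   10.5  69.4] [[0.989, 0.014, -0.146], [0.014, -1.0, -0.006], [-0.146, 0.003, -0.989]] [-0.2  0.6  0.5] 14.3 39.9
tcp in loader [-79.4  11.1  18.5]
shift [0.0036 0.0109 0.0466] turn [0.005 0.006 0.007]
[{'bbox': [300.6, 269.9, 335.9, 345.3], 'p': 0.63}]
```

apply_moves:
  plan:
    - {"gripper":0,"dx":0.0036,"dy":0.011,"dz":0.01,"ax":0.005,"ay":0.006,"az":0.007}
    - {"gripper":0,"dx":0.0036,"dy":0.011,"dz":0.025,"ax":0.005,"ay":0.006,"az":0.007}
    - {"gripper":0,"dx":0.0036,"dy":0.011,"dz":0.04,"ax":0.005,"ay":0.006,"az":0.007}
    - {"gripper":0,"dx":0.0036,"dy":0.011,"dz":0.0465,"ax":0.005,"ay":0.006,"az":0.007}
    - {"gripper":0,"dx":0.0036,"dy":0.011,"dz":0.0465,"ax":0.005,"ay":0.006,"az":0.007}

```text
t: 20.38
position: [480.1, -0.0, 22.7]
tool_rot: [[0.99, 0.009, -0.139], [0.009, -1.0, -0.001], [-0.139, -0.0, -0.99]]
contact_force: [0.3, -0.1, -0.1]
finger_gap: 14.4
grasp_force: 44.1
```

apply_moves:
  plan:
    - {"gripper":0,"dx":0,"dy":0,"dz":0,"ax":0,"ay":0,"az":0}
    - {"gripper":0,"dx":0,"dy":0,"dz":0,"ax":0,"ay":0,"az":0}

```text
t: 20.55
position: [480.3, -0.0, 23.3]
tool_rot: [[0.99, 0.008, -0.139], [0.008, -1.0, -0.001], [-0.139, -0.0, -0.99]]
contact_force: [0.3, 0.1, -0.0]
finger_gap: 14.3
grasp_force: 44.1
```

```bash
python3 -c "
from h import *
o=obs(); inl(o); to(L(-76,0,-29))"
```

```text
20.55 [480.3  -0.   23.3] [[0.99, 0.008, -0.139], [0.008, -1.0, -0.001], [-0.139, -0.0, -0.99]] [ 0.3  0.1 -0. ] 14.3 44.1
tcp in loader [-75.7   0.5 -27.5]
shift [-0.0003  0.0005  0.0015] turn [-0.    -0.     0.001]
```

apply_moves:
  plan:
    - {"gripper":0,"dx":0,"dy":0,"dz":0.002,"ax":0,"ay":0,"az":0}
    - {"gripper":0,"dx":0,"dy":0,"dz":0.002,"ax":0,"ay":0,"az":0}
    - {"gripper":0.35,"dx":0,"dy":0,"dz":0.002,"ax":0,"ay":0,"az":0}
    - {"gripper":0.35,"dx":0,"dy":0,"dz":0.002,"ax":0,"ay":0,"az":0}
    - {"gripper":0.35,"dx":0,"dy":0,"dz":0.002,"ax":0,"ay":0,"az":0}

```text
t: 20.97
position: [479.8, -0.7, 20.9]
tool_rot: [[0.99, 0.007, -0.14], [0.007, -1.0, -0.001], [-0.14, -0.0, -0.99]]
contact_force: [-0.2, 0.7, 0.2]
finger_gap: 30.0
grasp_force: 0.0
```

apply_moves:
  plan:
    - {"gripper":0.35,"dx":0,"dy":0,"dz":-0.035,"ax":0,"ay":0,"az":0}
    - {"gripper":0.35,"dx":0,"dy":0,"dz":-0.07,"ax":0,"ay":0,"az":0}
    - {"gripper":0.35,"dx":-0.03,"dy":0,"dz":-0.07,"ax":0,"ay":0,"az":0}
    - {"gripper":0.35,"dx":-0.056,"dy":0,"dz":-0.07,"ax":0,"ay":0,"az":0}
    - {"gripper":0.35,"dx":-0.056,"dy":0,"dz":-0.07,"ax":0,"ay":0,"az":0}

```text
t: 21.38
position: [430.3, -1.5, 98.7]
tool_rot: [[0.99, 0.007, -0.141], [0.007, -1.0, -0.001], [-0.141, 0.001, -0.99]]
contact_force: [0.9, -0.2, 0.2]
finger_gap: 30.2
grasp_force: 0.0
```

```bash
python3 -c "
from h import *
o=obs(); inl(o); to(L(-132,-.5,-10.5)); w=shot('wrist','w15.png')
print(find_in(w,'relay_1_c')[:2])
print([proj(w,L(x,y,z)).round(1).tolist() for x,y,z in[(-91,8,0),(-91,-8,18),(-61,8,18),(-61,-8,0)]])"
```

```text
21.38 [430.3  -1.5  98.7] [[0.99, 0.007, -0.141], [0.007, -1.0, -0.001], [-0.141, 0.001, -0.99]] [ 0.9 -0.2  0.2] 30.2 0.0
tcp in loader [-135.7   -0.6   40.1]
shift [ 0.0038 -0.0001  0.0506] turn [ 0.     0.001 -0.   ]
[{'bbox': [300.7, 130.5, 329.2, 186.7], 'p': 0.66}]
[[304.5, 178.5], [331.7, 181.9], [302.8, 126.1], [331.1, 127.2]]
```

apply_moves:
  plan:
    - {"gripper":0.35,"dx":0.003,"dy":0,"dz":0.02,"ax":0,"ay":0,"az":0}
    - {"gripper":0.35,"dx":0.003,"dy":0,"dz":0.04,"ax":0,"ay":0,"az":0}
    - {"gripper":0.35,"dx":0.003,"dy":0,"dz":0.0505,"ax":0,"ay":0,"az":0}
    - {"gripper":0.35,"dx":0.003,"dy":0,"dz":0.0505,"ax":0,"ay":0,"az":0}
    - {"gripper":0,"dx":0.003,"dy":0,"dz":0.0505,"ax":0,"ay":0,"az":0}
  force: 60

```text
t: 21.9
position: [430.0, -1.1, 47.4]
tool_rot: [[0.99, 0.007, -0.141], [0.007, -1.0, -0.001], [-0.141, -0.0, -0.99]]
contact_force: [0.1, -0.4, 0.2]
finger_gap: 19.2
grasp_force: 0.0
```

apply_moves:
  plan:
    - {"gripper":0,"dx":0,"dy":0,"dz":0,"ax":0,"ay":0,"az":0}
    - {"gripper":0,"dx":0,"dy":0,"dz":0,"ax":0,"ay":0,"az":0}
    - {"gripper":0,"dx":0,"dy":0,"dz":0,"ax":0,"ay":0,"az":0}
    - {"gripper":0,"dx":0.008,"dy":0,"dz":0,"ax":0,"ay":0,"az":0}
    - {"gripper":0,"dx":0.016,"dy":0,"dz":0,"ax":0,"ay":0,"az":0}

```text
t: 22.32
position: [446.2, -1.4, 45.8]
tool_rot: [[0.99, 0.007, -0.14], [0.006, -1.0, -0.001], [-0.14, 0.0, -0.99]]
contact_force: [-2.6, -4.6, -1.6]
finger_gap: 12.2
grasp_force: 59.1
```

apply_moves:
  plan:
    - {"gripper":0,"dx":0.01,"dy":0,"dz":0,"ax":0,"ay":0,"az":0}
    - {"gripper":0,"dx":0.02,"dy":0,"dz":0,"ax":0,"ay":0,"az":0}
    - {"gripper":0,"dx":0.03,"dy":0,"dz":0,"ax":0,"ay":0,"az":0}
    - {"gripper":0,"dx":0.04,"dy":0,"dz":0,"ax":0,"ay":0,"az":0}
    - {"gripper":0,"dx":0.05,"dy":0,"dz":0,"ax":0,"ay":0,"az":0}

```text
t: 22.73
position: [497.0, -0.7, 38.4]
tool_rot: [[0.99, 0.007, -0.139], [0.007, -1.0, -0.001], [-0.139, -0.0, -0.99]]
contact_force: [-1.3, -3.5, 6.1]
finger_gap: 12.2
grasp_force: 59.8
```

apply_moves:
  plan:
    - {"gripper":0,"dx":0.01,"dy":0,"dz":0,"ax":0,"ay":0,"az":0}
    - {"gripper":0,"dx":0.02,"dy":0,"dz":0,"ax":0,"ay":0,"az":0}
    - {"gripper":0,"dx":0.028,"dy":0,"dz":0,"ax":0,"ay":0,"az":0}
    - {"gripper":0,"dx":0.033,"dy":0,"dz":0,"ax":0,"ay":0,"az":0}
    - {"gripper":0,"dx":0.033,"dy":0,"dz":0,"ax":0,"ay":0,"az":0}

```text
t: 23.15
position: [530.3, -0.2, 33.8]
tool_rot: [[0.99, 0.007, -0.138], [0.007, -1.0, -0.001], [-0.138, -0.0, -0.99]]
contact_force: [2.2, -3.5, 5.2]
finger_gap: 12.1
grasp_force: 59.8
```

```bash
python3 -c "
from h import *
o=obs(); inl(o); s=shot('scene','s16.png')
print(blob(s['pixels'],230,235,345,280))
for p in [(70,0,34),(70,0,44)]: print(p,proj(s,L(*p)).round(1))"
```

```text
23.15 [ 5.303e+02 -2.000e-01  3.380e+01] [[0.99, 0.007, -0.138], [0.007, -1.0, -0.001], [-0.138, -0.0, -0.99]] [ 2.2 -3.5  5.2] 12.1 59.8
tcp in loader [-27.6   0.  -10.2]
[([312.6, 245.1], [65, 0, 30, 27, 389]), ([279.1, 248.5], [46, 9, 7, 10, 45]), ([300.4, 267.0], [67, 30, 6, 6, 19])]
(70, 0, 34) [278.3 248.5]
(70, 0, 44) [277.5 244.6]
```

apply_moves:
  plan:
    - {"gripper":0,"dx":0.003,"dy":0,"dz":0,"ax":0,"ay":0,"az":0}
    - {"gripper":0,"dx":0.003,"dy":0,"dz":0,"ax":0,"ay":0,"az":0}
    - {"gripper":0,"dx":0.003,"dy":0,"dz":0,"ax":0,"ay":0,"az":0}

```text
t: 23.45
position: [532.3, -0.2, 33.5]
tool_rot: [[0.99, 0.007, -0.138], [0.007, -1.0, -0.001], [-0.138, -0.0, -0.99]]
contact_force: [2.4, -1.6, 5.0]
finger_gap: 12.1
grasp_force: 59.9
```

apply_moves:
  plan:
    - {"gripper":0,"dx":-0.016,"dy":0,"dz":0,"ax":0,"ay":0,"az":0}
    - {"gripper":0,"dx":-0.03,"dy":0,"dz":0,"ax":0,"ay":0,"az":0}
    - {"gripper":0,"dx":-0.045,"dy":0,"dz":0,"ax":0,"ay":0,"az":0}
    - {"gripper":0,"dx":-0.059,"dy":0,"dz":0,"ax":0,"ay":0,"az":0}
    - {"gripper":0,"dx":-0.073,"dy":0,"dz":0,"ax":0,"ay":0,"az":0}

```text
t: 23.87
position: [459.0, -1.1, 43.8]
tool_rot: [[0.99, 0.007, -0.138], [0.007, -1.0, -0.001], [-0.138, 0.0, -0.99]]
contact_force: [2.9, -5.0, 3.5]
finger_gap: 12.5
grasp_force: 60.0
```

apply_moves:
  plan:
    - {"gripper":0,"dx":-0.014,"dy":0,"dz":0,"ax":0,"ay":0,"az":0}
    - {"gripper":0,"dx":-0.025,"dy":0,"dz":0,"ax":0,"ay":0,"az":0}
    - {"gripper":0,"dx":-0.032,"dy":0,"dz":0,"ax":0,"ay":0,"az":0}
    - {"gripper":0,"dx":-0.0355,"dy":0,"dz":0,"ax":0,"ay":0,"az":0}
    - {"gripper":0,"dx":-0.0355,"dy":0,"dz":0,"ax":0,"ay":0,"az":0}

```text
t: 24.28
position: [430.1, -1.4, 48.4]
tool_rot: [[0.992, 0.007, -0.127], [0.007, -1.0, -0.0], [-0.127, -0.001, -0.992]]
contact_force: [39.0, -8.5, -46.6]
finger_gap: 11.9
grasp_force: 59.8
```

apply_moves:
  plan:
    - {"gripper":0,"dx":0,"dy":0,"dz":0,"ax":0,"ay":0,"az":0}
    - {"gripper":0.5,"dx":0,"dy":0,"dz":0,"ax":0,"ay":0,"az":0}
    - {"gripper":0.5,"dx":0,"dy":0,"dz":0,"ax":0,"ay":0,"az":0}
    - {"gripper":0.5,"dx":0,"dy":0,"dz":-0.03,"ax":0,"ay":0,"az":0}
    - {"gripper":0.5,"dx":0,"dy":0,"dz":-0.07,"ax":0,"ay":0,"az":0}

```text
t: 24.7
position: [430.9, -0.8, 116.5]
tool_rot: [[0.989, 0.008, -0.146], [0.008, -1.0, -0.001], [-0.146, -0.0, -0.989]]
contact_force: [1.2, -0.7, -0.9]
finger_gap: 42.8
grasp_force: 0.0
```

apply_moves:
  plan:
    - {"gripper":0.5,"dx":0.01,"dy":-0.02,"dz":-0.035,"ax":0,"ay":0,"az":0}
    - {"gripper":0.5,"dx":0.02,"dy":-0.06,"dz":-0.06,"ax":0,"ay":0,"az":0}
    - {"gripper":0.5,"dx":0.03,"dy":-0.1,"dz":-0.06,"ax":0,"ay":0.07,"az":0}
    - {"gripper":0.5,"dx":0.03,"dy":-0.135,"dz":-0.06,"ax":0,"ay":0.14,"az":0}
    - {"gripper":0.5,"dx":0.03,"dy":-0.17,"dz":-0.06,"ax":0,"ay":0.14,"az":0}

```text
t: 25.12
position: [469.1, 172.2, 173.9]
tool_rot: [[1.0, 0.008, 0.005], [0.008, -1.0, 0.002], [0.005, -0.002, -1.0]]
contact_force: [1.4, 0.5, 1.0]
finger_gap: 42.4
grasp_force: 0.0
```

```bash
python3 -c "
from h import *
o=obs(); inl(o); s=shot('scene','s17.png'); t=capture('top'); w=shot('wrist','w17.png')
print(find_in(s,'slide_knob')[:1],[ (round(r['p'],2),np.round(r['bbox'])) for r in find_in(s,'relay_1_c')])
for c in(t,w):
  for r in relays(c,z=15): print(r)
"
```

```text
25.12 [469.1 172.2 173.9] [[1.0, 0.008, 0.005], [0.008, -1.0, 0.002], [0.005, -0.002, -1.0]] [1.4 0.5 1. ] 42.4 0.0
tcp in loader [-106.6  172.8  120.2]
[{'bbox': [352.1, 263.5, 373.7, 284.8], 'p': 0.84}] []
(array([547.8, 195.8]), -0.55, array([ 7. , 11.3]), array([217., 245.]))
(array([503.2, 187. ]), 0.5, array([19.9, 75.6]), array([220., 261.]))
(array([592.1, 292.5]), 0.14, array([5.1, 8.6]), array([180., 229.]))
(array([474.4, 291. ]), -0.69, array([16. , 31.4]), array([198., 205.]))
(array([548.9, 195.1]), -0.48, array([16.1, 28.2]), array([298., 125.]))
(array([592. , 284.7]), -0.29, array([14.7, 36.5]), array([196.,  72.]))
```

apply_moves:
  plan:
    - {"gripper":0.5,"dx":0.02,"dy":-0.01,"dz":0.03,"ax":0,"ay":0,"az":0.12}
    - {"gripper":0.5,"dx":0.05,"dy":-0.02,"dz":0.06,"ax":0,"ay":0,"az":0.24}
    - {"gripper":0.5,"dx":0.08,"dy":-0.023,"dz":0.09,"ax":0,"ay":0,"az":0.36}
    - {"gripper":0.5,"dx":0.08,"dy":-0.023,"dz":0.12,"ax":0,"ay":0,"az":0.48}
    - {"gripper":0.5,"dx":0.08,"dy":-0.023,"dz":0.12,"ax":0,"ay":0,"az":0.51}

```text
t: 25.78
position: [548.6, 189.8, 46.7]
tool_rot: [[0.871, -0.491, -0.007], [-0.491, -0.871, -0.003], [-0.005, 0.007, -1.0]]
contact_force: [-1.7, -1.1, -0.7]
finger_gap: 43.1
grasp_force: 0.0
```

apply_moves:
  plan:
    - {"gripper":0.5,"dx":0,"dy":0,"dz":0,"ax":0,"ay":0,"az":0}

```text
t: 25.87
position: [549.2, 190.7, 50.6]
tool_rot: [[0.874, -0.485, -0.004], [-0.485, -0.874, -0.002], [-0.003, 0.004, -1.0]]
contact_force: [-0.2, -0.5, -0.3]
finger_gap: 42.4
grasp_force: 0.0
```

```bash
python3 -c "
from h import *
o=obs();print(o['qpos'][6]); w=shot('wrist','w18.png'); o=obs()
R0=Ro.from_euler('x',np.pi).as_matrix()
for r in relays(w,z=15):
  print(r)
  if r[2][0]>15: to([*r[0],-28],Ro.from_euler('z',r[1]).as_matrix()@R0)
"
```

```text
25.87 [549.2 190.7  50.6] [[0.874, -0.485, -0.004], [-0.485, -0.874, -0.002], [-0.003, 0.004, -1.0]] [-0.2 -0.5 -0.3] 42.4 0.0
-2.6108275100004947
25.92 [550.  191.3  52.1] [[0.876, -0.483, -0.002], [-0.483, -0.876, -0.001], [-0.001, 0.002, -1.0]] [0.3 0.2 1.1] 42.6 0.0
(array([464.8, 236.8]), 1.06, array([197., 639.]), array([320., 380.]))
shift [-0.0965  0.0011  0.0803] turn [ 1.000e-03  2.000e-03 -1.564e+00]
(array([594.1, 291. ]), 0.08, array([32.1, 46.9]), array([147., 264.]))
shift [-0.0094 -0.1088  0.0799] turn [ 0.002  0.002 -0.584]
(array([551.3, 194.4]), -0.5, array([24., 48.]), array([312., 250.]))
shift [-0.0002 -0.0036  0.0801] turn [ 0.002  0.001 -0.004]
```

apply_moves:
  plan:
    - {"gripper":0.5,"dx":0,"dy":-0.003,"dz":0.03,"ax":0,"ay":0,"az":0}
    - {"gripper":0.5,"dx":0,"dy":-0.003,"dz":0.055,"ax":0,"ay":0,"az":0}
    - {"gripper":0.5,"dx":0,"dy":-0.003,"dz":0.072,"ax":0,"ay":0,"az":0}
    - {"gripper":0.5,"dx":0,"dy":-0.003,"dz":0.08,"ax":0,"ay":0,"az":0}
    - {"gripper":0.5,"dx":0,"dy":-0.003,"dz":0.08,"ax":0,"ay":0,"az":0}

```text
t: 26.33
position: [551.2, 194.5, -27.5]
tool_rot: [[0.876, -0.482, -0.001], [-0.482, -0.876, -0.001], [-0.001, 0.001, -1.0]]
contact_force: [-0.3, 0.0, 0.2]
finger_gap: 42.5
grasp_force: 0.0
```

apply_moves:
  plan:
    - {"gripper":0.5,"dx":0,"dy":0,"dz":0,"ax":0,"ay":0,"az":0}
    - {"gripper":0,"dx":0,"dy":0,"dz":0,"ax":0,"ay":0,"az":0}
    - {"gripper":0,"dx":0,"dy":0,"dz":0,"ax":0,"ay":0,"az":0}
    - {"gripper":0,"dx":0,"dy":0,"dz":0,"ax":0,"ay":0,"az":0}
    - {"gripper":0,"dx":0,"dy":0,"dz":0,"ax":0,"ay":0,"az":0}
  force: 40

```text
t: 26.75
position: [552.5, 195.5, -25.5]
tool_rot: [[0.876, -0.482, 0.002], [-0.482, -0.876, 0.001], [0.001, -0.002, -1.0]]
contact_force: [-1.8, -1.3, 10.1]
finger_gap: 14.6
grasp_force: 39.0
```

apply_moves:
  plan:
    - {"gripper":0,"dx":0,"dy":0,"dz":-0.03,"ax":0,"ay":0,"az":0}
    - {"gripper":0,"dx":0,"dy":0,"dz":-0.07,"ax":0,"ay":0,"az":-0.12}
    - {"gripper":0,"dx":0,"dy":0,"dz":-0.1,"ax":0,"ay":0,"az":-0.24}
    - {"gripper":0,"dx":0,"dy":0,"dz":-0.13,"ax":0,"ay":0,"az":-0.36}
    - {"gripper":0,"dx":0,"dy":0,"dz":-0.13,"ax":0,"ay":0,"az":-0.48}

```text
t: 27.17
position: [554.7, 196.5, 109.9]
tool_rot: [[1.0, -0.017, 0.008], [-0.017, -1.0, 0.003], [0.008, -0.003, -1.0]]
contact_force: [1.6, 0.7, 0.5]
finger_gap: 14.7
grasp_force: 39.7
```

apply_moves:
  plan:
    - {"gripper":0,"dx":0,"dy":0,"dz":0,"ax":0,"ay":0,"az":0}

```text
t: 27.25
position: [552.9, 195.5, 105.7]
tool_rot: [[1.0, -0.017, 0.004], [-0.017, -1.0, 0.001], [0.004, -0.002, -1.0]]
contact_force: [-0.4, -0.0, -0.1]
finger_gap: 14.7
grasp_force: 39.7
```

```bash
python3 -c "
from h import *
o=obs(); inl(o); to(L(-77,0,20))"
```

```text
27.25 [552.9 195.5 105.7] [[1.0, -0.017, 0.004], [-0.017, -1.0, 0.001], [0.004, -0.002, -1.0]] [-0.4 -0.  -0.1] 14.7 39.7
tcp in loader [-13.9 195.6  64.4]
shift [-0.064   0.1972  0.0346] turn [-0.003 -0.144 -0.024]
```

apply_moves:
  plan:
    - {"gripper":0,"dx":-0.012,"dy":0.04,"dz":0,"ax":0,"ay":0,"az":0}
    - {"gripper":0,"dx":-0.025,"dy":0.08,"dz":0,"ax":0,"ay":-0.05,"az":-0.01}
    - {"gripper":0,"dx":-0.038,"dy":0.12,"dz":0.01,"ax":0,"ay":-0.1,"az":-0.02}
    - {"gripper":0,"dx":-0.05,"dy":0.16,"dz":0.025,"ax":-0.003,"ay":-0.144,"az":-0.024}
    - {"gripper":0,"dx":-0.064,"dy":0.1972,"dz":0.0346,"ax":-0.003,"ay":-0.144,"az":-0.024}

```text
t: 27.67
position: [484.3, 1.4, 68.2]
tool_rot: [[0.989, -0.004, -0.146], [-0.004, -1.0, -0.001], [-0.146, 0.001, -0.989]]
contact_force: [0.8, 0.4, -0.4]
finger_gap: 14.7
grasp_force: 39.7
```

apply_moves:
  plan:
    - {"gripper":0,"dx":0,"dy":0,"dz":0,"ax":0,"ay":0,"az":0}
    - {"gripper":0,"dx":0,"dy":0,"dz":0,"ax":0,"ay":0,"az":0}
    - {"gripper":0,"dx":0,"dy":0,"dz":0,"ax":0,"ay":0,"az":0}

```text
t: 27.92
position: [484.2, 3.3, 69.1]
tool_rot: [[0.99, -0.002, -0.144], [-0.003, -1.0, -0.001], [-0.144, 0.001, -0.99]]
contact_force: [-0.5, 0.5, -0.2]
finger_gap: 14.5
grasp_force: 39.7
```

```bash
python3 -c "
from h import *
o=obs(); inl(o); to(L(-77,-.4,-29.5)); w=shot('wrist','w19.png')
print(find_in(w,'relay_1_c')[:2])"
```

```text
27.92 [484.2   3.3  69.1] [[0.99, -0.002, -0.144], [-0.003, -1.0, -0.001], [-0.144, 0.001, -0.99]] [-0.5  0.5 -0.2] 14.5 39.7
tcp in loader [-78.2   3.8  18.4]
shift [0.0015 0.0042 0.0479] turn [ 0.     0.005 -0.01 ]
[{'bbox': [317.9, 41.5, 334.1, 115.0], 'p': 0.86}]
```

apply_moves:
  plan:
    - {"gripper":0,"dx":0.0015,"dy":0.004,"dz":0.015,"ax":0,"ay":0.005,"az":-0.01}
    - {"gripper":0,"dx":0.0015,"dy":0.004,"dz":0.03,"ax":0,"ay":0.005,"az":-0.01}
    - {"gripper":0,"dx":0.0015,"dy":0.004,"dz":0.042,"ax":0,"ay":0.005,"az":-0.01}
    - {"gripper":0,"dx":0.0015,"dy":0.004,"dz":0.048,"ax":0,"ay":0.005,"az":-0.01}
    - {"gripper":0,"dx":0.0015,"dy":0.004,"dz":0.048,"ax":0,"ay":0.005,"az":-0.01}

```text
t: 28.43
position: [479.5, 0.2, 21.3]
tool_rot: [[0.99, 0.012, -0.138], [0.012, -1.0, -0.001], [-0.138, -0.0, -0.99]]
contact_force: [-0.5, -0.2, -0.5]
finger_gap: 14.6
grasp_force: 45.1
```

apply_moves:
  plan:
    - {"gripper":0,"dx":0,"dy":0,"dz":0,"ax":0,"ay":0,"az":0}
    - {"gripper":0,"dx":0,"dy":0,"dz":0.001,"ax":0,"ay":0,"az":0}
    - {"gripper":0.35,"dx":0,"dy":0,"dz":0.001,"ax":0,"ay":0,"az":0}
    - {"gripper":0.35,"dx":0,"dy":0,"dz":0.001,"ax":0,"ay":0,"az":0}
    - {"gripper":0.35,"dx":0,"dy":0,"dz":0.001,"ax":0,"ay":0,"az":0}

```text
t: 28.85
position: [479.0, -0.8, 20.8]
tool_rot: [[0.99, 0.011, -0.139], [0.011, -1.0, -0.001], [-0.139, -0.0, -0.99]]
contact_force: [-1.0, 1.0, 0.1]
finger_gap: 29.7
grasp_force: 0.0
```

apply_moves:
  plan:
    - {"gripper":0.35,"dx":0,"dy":0,"dz":-0.035,"ax":0,"ay":0,"az":0}
    - {"gripper":0.35,"dx":0,"dy":0,"dz":-0.07,"ax":0,"ay":0,"az":0}
    - {"gripper":0.35,"dx":-0.03,"dy":0,"dz":-0.07,"ax":0,"ay":0,"az":0}
    - {"gripper":0.35,"dx":-0.056,"dy":0,"dz":-0.07,"ax":0,"ay":0,"az":0}
    - {"gripper":0.35,"dx":-0.056,"dy":0,"dz":-0.07,"ax":0,"ay":0,"az":0}

```text
t: 29.27
position: [429.5, -1.9, 98.6]
tool_rot: [[0.99, 0.011, -0.14], [0.01, -1.0, -0.002], [-0.14, 0.001, -0.99]]
contact_force: [0.9, -0.6, 0.0]
finger_gap: 29.9
grasp_force: 0.0
```

apply_moves:
  plan:
    - {"gripper":0.35,"dx":0,"dy":0,"dz":0,"ax":0,"ay":0,"az":0}
    - {"gripper":0.35,"dx":0,"dy":0,"dz":0,"ax":0,"ay":0,"az":0}

```text
t: 29.43
position: [433.7, -1.4, 98.1]
tool_rot: [[0.99, 0.011, -0.138], [0.011, -1.0, -0.001], [-0.138, -0.0, -0.99]]
contact_force: [0.3, 1.0, 0.1]
finger_gap: 29.8
grasp_force: 0.0
```

```bash
python3 -c "
from h import *
o=obs(); inl(o); to(L(-132.5,-.5,-10.5)); w=shot('wrist','w20.png')
print(find_in(w,'relay_1_c')[:3],find_in(w,'slide_knob')[:1])
print([proj(w,L(x,y,z)).round(1).tolist() for x,y,z in[(-92,8,0),(-92,-8,18),(-62,8,18),(-62,-8,0)]])"
```

```text
29.43 [433.7  -1.4  98.1] [[0.99, 0.011, -0.138], [0.011, -1.0, -0.001], [-0.138, -0.0, -0.99]] [0.3 1.  0.1] 29.8 0.0
tcp in loader [-132.3   -0.6   40. ]
shift [-0.0003 -0.0001  0.0505] turn [ 0.    -0.002  0.004]
[{'bbox': [302.5, 0.0, 329.7, 10.9], 'p': 0.73}] [{'bbox': [308.1, 202.5, 332.9, 282.2], 'p': 0.57}]
[[304.9, 185.8], [332.0, 189.8], [303.4, 134.6], [331.6, 135.2]]
```

```bash
python3 -c "
import cv2,sys; sys.argv=['']
from h import *
w=cv2.imread('pics/w20.png'); print(blob(w,285,100,350,215))"
```

```text
[([315.6, 169.4], [19, 38, 26, 52, 817]), ([322.7, 138.8], [36, 38, 5, 3, 9]), ([325.5, 151.0], [38, 47, 7, 8, 17])]
```

apply_moves:
  plan:
    - {"gripper":0.35,"dx":0,"dy":0,"dz":0.02,"ax":0,"ay":0,"az":0}
    - {"gripper":0.35,"dx":0,"dy":0,"dz":0.04,"ax":0,"ay":0,"az":0}
    - {"gripper":0.35,"dx":0,"dy":0,"dz":0.0505,"ax":0,"ay":0,"az":0}
    - {"gripper":0.35,"dx":0,"dy":0,"dz":0.0505,"ax":0,"ay":0,"az":0}
    - {"gripper":0,"dx":0,"dy":0,"dz":0.0505,"ax":0,"ay":0,"az":0}
  force: 60

```text
t: 30.0
position: [426.0, -1.4, 47.6]
tool_rot: [[0.99, 0.011, -0.14], [0.011, -1.0, -0.001], [-0.14, -0.0, -0.99]]
contact_force: [-0.4, -0.6, 0.3]
finger_gap: 18.6
grasp_force: 0.0
```

apply_moves:
  plan:
    - {"gripper":0,"dx":0,"dy":0,"dz":0,"ax":0,"ay":0,"az":0}
    - {"gripper":0,"dx":0,"dy":0,"dz":0,"ax":0,"ay":0,"az":0}
    - {"gripper":0,"dx":0,"dy":0,"dz":0,"ax":0,"ay":0,"az":0}
    - {"gripper":0,"dx":0.008,"dy":0,"dz":0,"ax":0,"ay":0,"az":0}
    - {"gripper":0,"dx":0.016,"dy":0,"dz":0,"ax":0,"ay":0,"az":0}

```text
t: 30.42
position: [442.6, -1.5, 45.9]
tool_rot: [[0.99, 0.011, -0.138], [0.011, -1.0, -0.002], [-0.138, 0.0, -0.99]]
contact_force: [-1.4, -1.8, -1.0]
finger_gap: 12.3
grasp_force: 59.1
```

apply_moves:
  plan:
    - {"gripper":0,"dx":0.01,"dy":0,"dz":0,"ax":0,"ay":0,"az":0}
    - {"gripper":0,"dx":0.02,"dy":0,"dz":0,"ax":0,"ay":0,"az":0}
    - {"gripper":0,"dx":0.03,"dy":0,"dz":0,"ax":0,"ay":0,"az":0}
    - {"gripper":0,"dx":0.04,"dy":0,"dz":0,"ax":0,"ay":0,"az":0}
    - {"gripper":0,"dx":0.05,"dy":0,"dz":0,"ax":0,"ay":0,"az":0}

```text
t: 30.83
position: [493.2, -0.8, 38.6]
tool_rot: [[0.99, 0.011, -0.138], [0.011, -1.0, -0.001], [-0.138, -0.0, -0.99]]
contact_force: [-1.1, -2.0, 5.7]
finger_gap: 12.1
grasp_force: 59.7
```

apply_moves:
  plan:
    - {"gripper":0,"dx":0.01,"dy":0,"dz":0,"ax":0,"ay":0,"az":0}
    - {"gripper":0,"dx":0.02,"dy":0,"dz":0,"ax":0,"ay":0,"az":0}
    - {"gripper":0,"dx":0.03,"dy":0,"dz":0,"ax":0,"ay":0,"az":0}
    - {"gripper":0,"dx":0.038,"dy":0,"dz":0,"ax":0,"ay":0,"az":0}
    - {"gripper":0,"dx":0.038,"dy":0,"dz":0,"ax":0,"ay":0,"az":0}

```text
t: 31.25
position: [529.3, -0.2, 33.5]
tool_rot: [[0.99, 0.011, -0.142], [0.011, -1.0, -0.002], [-0.142, -0.0, -0.99]]
contact_force: [-11.2, -3.5, 19.0]
finger_gap: 12.6
grasp_force: 61.4
```

```bash
python3 -c "
from h import *
o=obs(); inl(o); s=shot('scene','s21.png')
print(blob(s['pixels'],230,235,345,280))
for p in [(70,0,34),(100,0,34)]: print(p,proj(s,L(*p)).round(1))"
```

```text
31.25 [ 5.293e+02 -2.000e-01  3.350e+01] [[0.99, 0.011, -0.142], [0.011, -1.0, -0.002], [-0.142, -0.0, -0.99]] [-11.2  -3.5  19. ] 12.6 61.4
tcp in loader [-28.6  -0.  -10.6]
[([312.7, 245.1], [63, 0, 32, 27, 389]), ([266.5, 246.8], [34, 8, 6, 8, 30]), ([300.4, 267.0], [67, 30, 6, 6, 19])]
(70, 0, 34) [278.3 248.5]
(100, 0, 34) [266.7 245.9]
```

apply_moves:
  plan:
    - {"gripper":0,"dx":-0.014,"dy":0,"dz":0,"ax":0,"ay":0,"az":0}
    - {"gripper":0,"dx":-0.028,"dy":0,"dz":0,"ax":0,"ay":0,"az":0}
    - {"gripper":0,"dx":-0.042,"dy":0,"dz":0,"ax":0,"ay":0,"az":0}
    - {"gripper":0,"dx":-0.056,"dy":0,"dz":0,"ax":0,"ay":0,"az":0}
    - {"gripper":0,"dx":-0.07,"dy":0,"dz":0,"ax":0,"ay":0,"az":0}

```text
t: 31.72
position: [460.9, -1.2, 43.2]
tool_rot: [[0.991, 0.011, -0.137], [0.011, -1.0, -0.001], [-0.137, -0.0, -0.991]]
contact_force: [2.2, -3.2, 3.0]
finger_gap: 12.3
grasp_force: 59.6
```

apply_moves:
  plan:
    - {"gripper":0,"dx":-0.014,"dy":0,"dz":0,"ax":0,"ay":0,"az":0}
    - {"gripper":0,"dx":-0.025,"dy":0,"dz":0,"ax":0,"ay":0,"az":0}
    - {"gripper":0,"dx":-0.032,"dy":0,"dz":0,"ax":0,"ay":0,"az":0}
    - {"gripper":0,"dx":-0.034,"dy":0,"dz":0,"ax":0,"ay":0,"az":0}
    - {"gripper":0,"dx":-0.034,"dy":0,"dz":0,"ax":0,"ay":0,"az":0}

```text
t: 32.13
position: [426.5, -1.6, 48.0]
tool_rot: [[0.99, 0.011, -0.138], [0.011, -1.0, -0.001], [-0.138, -0.0, -0.99]]
contact_force: [-0.0, -5.2, 7.4]
finger_gap: 12.1
grasp_force: 59.7
```

apply_moves:
  plan:
    - {"gripper":0,"dx":0,"dy":0,"dz":0,"ax":0,"ay":0,"az":0}
    - {"gripper":0.5,"dx":0,"dy":0,"dz":0,"ax":0,"ay":0,"az":0}
    - {"gripper":0.5,"dx":0,"dy":0,"dz":0,"ax":0,"ay":0,"az":0}
    - {"gripper":0.5,"dx":0,"dy":0,"dz":-0.03,"ax":0,"ay":0,"az":0}
    - {"gripper":0.5,"dx":0,"dy":0,"dz":-0.07,"ax":0,"ay":0,"az":0}

```text
t: 32.55
position: [433.6, -1.0, 115.6]
tool_rot: [[0.989, 0.012, -0.145], [0.012, -1.0, -0.001], [-0.145, -0.001, -0.989]]
contact_force: [1.2, -0.4, -0.3]
finger_gap: 42.7
grasp_force: 0.0
```

apply_moves:
  plan:
    - {"gripper":0.5,"dx":0.01,"dy":-0.02,"dz":-0.035,"ax":0,"ay":0,"az":0}
    - {"gripper":0.5,"dx":0.02,"dy":-0.06,"dz":-0.06,"ax":0,"ay":0,"az":0}
    - {"gripper":0.5,"dx":0.03,"dy":-0.1,"dz":-0.06,"ax":0,"ay":0.07,"az":0}
    - {"gripper":0.5,"dx":0.03,"dy":-0.14,"dz":-0.06,"ax":0,"ay":0.14,"az":0}
    - {"gripper":0.5,"dx":0.03,"dy":-0.18,"dz":-0.06,"ax":0,"ay":0.14,"az":0}

```text
t: 32.97
position: [470.9, 179.5, 173.0]
tool_rot: [[1.0, 0.011, 0.006], [0.011, -1.0, 0.001], [0.006, -0.001, -1.0]]
contact_force: [1.7, -0.8, 0.3]
finger_gap: 42.7
grasp_force: 0.0
```

```bash
python3 -c "
from h import *
o=obs(); inl(o); s=shot('scene','s22.png'); t=capture('top'); w=shot('wrist','w22.png')
print(find_in(s,'slide_knob')[:1],[ (round(r['p'],2),np.round(r['bbox'])) for r in find_in(s,'relay_1_c')])
for c in(t,w):
  for r in relays(c,z=15): print(r)
"
```

```text
32.97 [470.9 179.5 173. ] [[1.0, 0.011, 0.006], [0.011, -1.0, 0.001], [0.006, -0.001, -1.0]] [ 1.7 -0.8  0.3] 42.7 0.0
tcp in loader [-104.6  180.2  119.6]
[{'bbox': [350.9, 261.6, 375.3, 281.8], 'p': 0.62}] []
(array([506.3, 200.2]), 0.53, array([19.7, 77. ]), array([215., 260.]))
(array([474.7, 291.2]), -0.67, array([15.4, 31. ]), array([208., 207.]))
(array([592.8, 289.2]), 0.04, array([16. , 34.6]), array([202.,  73.]))
```

apply_moves:
  plan:
    - {"gripper":0.5,"dx":0.001,"dy":-0.02,"dz":0,"ax":0,"ay":0,"az":-0.12}
    - {"gripper":0.5,"dx":0.002,"dy":-0.045,"dz":0,"ax":0,"ay":0,"az":-0.24}
    - {"gripper":0.5,"dx":0.003,"dy":-0.07,"dz":0,"ax":0,"ay":0,"az":-0.36}
    - {"gripper":0.5,"dx":0.004,"dy":-0.09,"dz":0,"ax":0,"ay":0,"az":-0.48}
    - {"gripper":0.5,"dx":0.005,"dy":-0.111,"dz":0,"ax":0,"ay":0,"az":-0.6}

```text
t: 33.63
position: [476.3, 287.8, 172.1]
tool_rot: [[0.817, 0.577, 0.0], [0.577, -0.817, -0.0], [0.0, 0.0, -1.0]]
contact_force: [-0.1, -0.6, 0.9]
finger_gap: 42.3
grasp_force: 0.0
```

apply_moves:
  plan:
    - {"gripper":0.5,"dx":0,"dy":0,"dz":0.01,"ax":0,"ay":0,"az":-0.12}
    - {"gripper":0.5,"dx":0,"dy":0,"dz":0.02,"ax":0,"ay":0,"az":-0.24}
    - {"gripper":0.5,"dx":0,"dy":0,"dz":0.03,"ax":0,"ay":0,"az":-0.36}
    - {"gripper":0.5,"dx":0,"dy":0,"dz":0.04,"ax":0,"ay":0,"az":-0.48}
    - {"gripper":0.5,"dx":0,"dy":0,"dz":0.04,"ax":0,"ay":0,"az":-0.6}

```text
t: 34.05
position: [475.5, 286.1, 130.2]
tool_rot: [[0.349, 0.937, -0.002], [0.937, -0.349, -0.002], [-0.002, -0.001, -1.0]]
contact_force: [0.2, -0.3, -0.4]
finger_gap: 42.8
grasp_force: 0.0
```

apply_moves:
  plan:
    - {"gripper":0.5,"dx":0,"dy":0,"dz":0.01,"ax":0,"ay":0,"az":-0.12}
    - {"gripper":0.5,"dx":0,"dy":0,"dz":0.02,"ax":0,"ay":0,"az":-0.24}
    - {"gripper":0.5,"dx":0,"dy":0,"dz":0.03,"ax":0,"ay":0,"az":-0.36}
    - {"gripper":0.5,"dx":0,"dy":0,"dz":0.04,"ax":0,"ay":0,"az":-0.48}
    - {"gripper":0.5,"dx":0,"dy":0,"dz":0.04,"ax":0,"ay":0,"az":-0.6}

```text
t: 34.47
position: [475.6, 286.0, 90.2]
tool_rot: [[-0.241, 0.97, -0.002], [0.97, 0.241, -0.002], [-0.001, -0.002, -1.0]]
contact_force: [0.1, -0.4, -0.6]
finger_gap: 42.7
grasp_force: 0.0
```

apply_moves:
  plan:
    - {"gripper":0.5,"dx":0,"dy":0,"dz":0.01,"ax":0,"ay":0,"az":-0.12}
    - {"gripper":0.5,"dx":0,"dy":0,"dz":0.02,"ax":0,"ay":0,"az":-0.24}
    - {"gripper":0.5,"dx":0,"dy":0,"dz":0.03,"ax":0,"ay":0,"az":-0.36}
    - {"gripper":0.5,"dx":0,"dy":0,"dz":0.04,"ax":0,"ay":0,"az":-0.48}
    - {"gripper":0.5,"dx":0,"dy":0,"dz":0.04,"ax":0,"ay":0,"az":-0.6}

```text
t: 34.88
position: [475.6, 286.0, 50.3]
tool_rot: [[-0.747, 0.665, -0.002], [0.665, 0.747, -0.002], [0.0, -0.002, -1.0]]
contact_force: [-0.4, -0.6, -0.9]
finger_gap: 42.9
grasp_force: 0.0
```

apply_moves:
  plan:
    - {"gripper":0.5,"dx":0,"dy":0,"dz":0,"ax":0,"ay":0,"az":-0.06}
    - {"gripper":0.5,"dx":0,"dy":0,"dz":0,"ax":0,"ay":0,"az":-0.06}

```text
t: 35.05
position: [476.3, 286.6, 51.6]
tool_rot: [[-0.784, 0.621, -0.001], [0.621, 0.784, -0.001], [0.0, -0.001, -1.0]]
contact_force: [0.1, -0.4, -0.1]
finger_gap: 42.5
grasp_force: 0.0
```

```bash
python3 -c "
from h import *
o=obs();print(o['qpos'][6]); w=shot('wrist','w23.png'); o=obs()
R0=Ro.from_euler('x',np.pi).as_matrix()
for r in relays(w,z=15):
  print(r)
  if r[2][0]>15: to([*r[0],-28],Ro.from_euler('z',r[1]+np.pi).as_matrix()@R0)
"
```

```text
35.05 [476.3 286.6  51.6] [[-0.784, 0.621, -0.001], [0.621, 0.784, -0.001], [0.0, -0.001, -1.0]] [ 0.1 -0.4 -0.1] 42.5 0.0
-0.20095888299972972
35.1 [476.3 286.9  51.9] [[-0.781, 0.624, -0.0], [0.624, 0.781, -0.0], [0.0, -0.0, -1.0]] [ 0.5 -0.8  0.6] 42.9 0.0
(array([553.7, 227.6]), 0.9, array([197., 639.]), array([320., 380.]))
shift [-0.0975  0.002   0.0799] turn [-0.    -0.    -1.574]
(array([474. , 292.8]), -0.66, array([23., 48.]), array([322., 240.]))
shift [0.0055 0.0032 0.0799] turn [-0.    -0.    -0.014]
```

apply_moves:
  plan:
    - {"gripper":0.5,"dx":0.004,"dy":0.003,"dz":0.03,"ax":0,"ay":0,"az":0}
    - {"gripper":0.5,"dx":0.004,"dy":0.003,"dz":0.055,"ax":0,"ay":0,"az":0}
    - {"gripper":0.5,"dx":0.004,"dy":0.003,"dz":0.072,"ax":0,"ay":0,"az":0}
    - {"gripper":0.5,"dx":0.004,"dy":0.003,"dz":0.08,"ax":0,"ay":0,"az":0}
    - {"gripper":0.5,"dx":0.004,"dy":0.003,"dz":0.08,"ax":0,"ay":0,"az":0}

```text
t: 35.52
position: [474.0, 292.1, -29.0]
tool_rot: [[-0.782, 0.623, -0.001], [0.623, 0.782, -0.001], [0.0, -0.002, -1.0]]
contact_force: [-0.9, -0.8, -0.8]
finger_gap: 42.2
grasp_force: 0.0
```

apply_moves:
  plan:
    - {"gripper":0.5,"dx":0,"dy":0,"dz":0,"ax":0,"ay":0,"az":0}
    - {"gripper":0,"dx":0,"dy":0,"dz":0,"ax":0,"ay":0,"az":0}
    - {"gripper":0,"dx":0,"dy":0,"dz":0,"ax":0,"ay":0,"az":0}
    - {"gripper":0,"dx":0,"dy":0,"dz":0,"ax":0,"ay":0,"az":0}
    - {"gripper":0,"dx":0,"dy":0,"dz":0,"ax":0,"ay":0,"az":0}
  force: 40

```text
t: 35.93
position: [475.4, 293.4, -26.4]
tool_rot: [[-0.783, 0.622, 0.003], [0.622, 0.783, 0.001], [-0.002, 0.002, -1.0]]
contact_force: [-1.7, -1.5, 8.7]
finger_gap: 15.0
grasp_force: 39.2
```

apply_moves:
  plan:
    - {"gripper":0,"dx":0,"dy":0,"dz":-0.03,"ax":0,"ay":0,"az":0}
    - {"gripper":0,"dx":0,"dy":0,"dz":-0.07,"ax":0,"ay":0,"az":-0.12}
    - {"gripper":0,"dx":0,"dy":0,"dz":-0.1,"ax":0,"ay":0,"az":-0.24}
    - {"gripper":0,"dx":0,"dy":0,"dz":-0.13,"ax":0,"ay":0,"az":-0.36}
    - {"gripper":0,"dx":0,"dy":0,"dz":-0.13,"ax":0,"ay":0,"az":-0.48}

```text
t: 36.35
position: [476.7, 294.9, 108.5]
tool_rot: [[-0.983, 0.184, 0.008], [0.184, 0.983, 0.003], [-0.007, 0.004, -1.0]]
contact_force: [0.5, 0.7, -0.5]
finger_gap: 14.1
grasp_force: 39.6
```

apply_moves:
  plan:
    - {"gripper":0,"dx":0,"dy":0,"dz":0,"ax":0,"ay":0,"az":-0.1}
    - {"gripper":0,"dx":0,"dy":0,"dz":0,"ax":0,"ay":0,"az":-0.19}
    - {"gripper":0,"dx":0,"dy":0,"dz":0,"ax":0,"ay":0,"az":-0.19}

```text
t: 36.6
position: [474.9, 292.8, 103.1]
tool_rot: [[-1.0, -0.003, 0.002], [-0.003, 1.0, 0.0], [-0.002, 0.0, -1.0]]
contact_force: [-0.1, 0.0, 0.1]
finger_gap: 14.6
grasp_force: 39.6
```

```bash
echo 'RT2=RT@np.diag([-1,-1,1.])' >> h.py; python3 -c "
from h import *
o=obs(); inl(o); to(L(-77,0,20),RT2)"
```

```text
36.6 [474.9 292.8 103.1] [[-1.0, -0.003, 0.002], [-0.003, 1.0, 0.0], [-0.002, 0.0, -1.0]] [-0.1  0.   0.1] 14.6 39.6
tcp in loader [-90.2 293.4  51. ]
shift [-0.0098 -0.2934  0.0324] turn [ 0.001  0.142 -0.004]
```

apply_moves:
  plan:
    - {"gripper":0,"dx":0,"dy":-0.035,"dz":0,"ax":0,"ay":0,"az":0}
    - {"gripper":0,"dx":0,"dy":-0.07,"dz":0,"ax":0,"ay":0,"az":0}
    - {"gripper":0,"dx":0,"dy":-0.105,"dz":0,"ax":0,"ay":0,"az":0}
    - {"gripper":0,"dx":0,"dy":-0.14,"dz":0,"ax":0,"ay":0,"az":0}
    - {"gripper":0,"dx":0,"dy":-0.175,"dz":0,"ax":0,"ay":0,"az":0}

```text
t: 37.02
position: [474.1, 116.5, 102.7]
tool_rot: [[-1.0, 0.004, 0.001], [0.004, 1.0, -0.0], [-0.001, -0.0, -1.0]]
contact_force: [1.6, 0.2, 0.3]
finger_gap: 14.5
grasp_force: 39.6
```

apply_moves:
  plan:
    - {"gripper":0,"dx":-0.003,"dy":-0.03,"dz":0,"ax":0,"ay":0.05,"az":0}
    - {"gripper":0,"dx":-0.006,"dy":-0.06,"dz":0.01,"ax":0,"ay":0.1,"az":0}
    - {"gripper":0,"dx":-0.01,"dy":-0.09,"dz":0.02,"ax":0,"ay":0.142,"az":-0.004}
    - {"gripper":0,"dx":-0.01,"dy":-0.118,"dz":0.032,"ax":0,"ay":0.142,"az":-0.004}
    - {"gripper":0,"dx":-0.01,"dy":-0.118,"dz":0.032,"ax":0,"ay":0.142,"az":-0.004}

```text
t: 37.43
position: [483.8, -5.8, 68.2]
tool_rot: [[-0.99, 0.007, -0.144], [0.007, 1.0, -0.001], [0.144, -0.002, -0.99]]
contact_force: [-0.1, 0.1, -0.6]
finger_gap: 14.8
grasp_force: 39.6
```

apply_moves:
  plan:
    - {"gripper":0,"dx":0,"dy":0,"dz":0,"ax":0,"ay":0,"az":0}
    - {"gripper":0,"dx":0,"dy":0,"dz":0,"ax":0,"ay":0,"az":0}

```text
t: 37.6
position: [484.4, 0.7, 70.8]
tool_rot: [[-0.99, -0.001, -0.14], [-0.001, 1.0, 0.0], [0.14, 0.0, -0.99]]
contact_force: [-0.4, 0.5, 0.4]
finger_gap: 14.4
grasp_force: 39.6
```

```bash
python3 -c "
from h import *
o=obs(); inl(o); to(L(-77,-.4,-29.5),RT2); w=shot('wrist','w24.png')
print(o['qpos'],find_in(w,'relay_1_c')[:2])"
```

```text
37.6 [484.4   0.7  70.8] [[-0.99, -0.001, -0.14], [-0.001, 1.0, 0.0], [0.14, 0.0, -0.99]] [-0.4  0.5  0.4] 14.4 39.6
tcp in loader [-78.3   1.2  20.1]
shift [-0.0013 -0.0017  0.0496] turn [ 0.001 -0.001 -0.006]
[ 0.67666896  0.55667892 -1.01333297  1.98055033  0.49450207  1.04885897
  0.98454951] [{'bbox': [250.5, 116.6, 380.2, 400.6], 'p': 0.4}]
```

apply_moves:
  plan:
    - {"gripper":0,"dx":-0.001,"dy":-0.0015,"dz":0.015,"ax":0,"ay":0,"az":-0.006}
    - {"gripper":0,"dx":-0.001,"dy":-0.0015,"dz":0.03,"ax":0,"ay":0,"az":-0.006}
    - {"gripper":0,"dx":-0.001,"dy":-0.0015,"dz":0.042,"ax":0,"ay":0,"az":-0.006}
    - {"gripper":0,"dx":-0.001,"dy":-0.0015,"dz":0.048,"ax":0,"ay":0,"az":-0.006}
    - {"gripper":0,"dx":-0.001,"dy":-0.0015,"dz":0.0495,"ax":0,"ay":0,"az":-0.006}

```text
t: 38.12
position: [478.2, -0.9, 21.2]
tool_rot: [[-0.99, -0.01, -0.141], [-0.01, 1.0, -0.001], [0.141, 0.001, -0.99]]
contact_force: [-7.0, -3.3, 35.4]
finger_gap: 14.8
grasp_force: 46.6
```

apply_moves:
  plan:
    - {"gripper":0,"dx":0,"dy":0,"dz":0,"ax":0,"ay":0,"az":0}
    - {"gripper":0,"dx":0,"dy":0,"dz":0,"ax":0,"ay":0,"az":0}

```text
t: 38.28
position: [478.2, -0.8, 21.4]
tool_rot: [[-0.99, -0.01, -0.141], [-0.01, 1.0, -0.0], [0.141, 0.001, -0.99]]
contact_force: [-3.2, -0.4, 8.8]
finger_gap: 14.7
grasp_force: 43.4
```

```bash
python3 -c "
from h import *
o=obs(); inl(o); to(L(-77,-.4,-30),RT2); print(o['qpos'])"
```

```text
38.28 [478.2  -0.8  21.4] [[-0.99, -0.01, -0.141], [-0.01, 1.0, -0.0], [0.141, 0.001, -0.99]] [-3.2 -0.4  8.8] 14.7 43.4
tcp in loader [-77.6  -0.3 -29.8]
shift [-0.0006 -0.0001  0.0002] turn [ 0.001 -0.001  0.003]
[ 0.63623181  0.61831464 -0.96113943  2.02287436  0.56793879  0.96780335
  0.93681067]
```

Now seated on the floor. I'll release it, rise, and turn back by a half turn.

apply_moves:
  plan:
    - {"gripper":0.35,"dx":0,"dy":0,"dz":0,"ax":0,"ay":0,"az":0}
    - {"gripper":0.35,"dx":0,"dy":0,"dz":0,"ax":0,"ay":0,"az":0}
    - {"gripper":0.35,"dx":0,"dy":0,"dz":0,"ax":0,"ay":0,"az":0}
    - {"gripper":0.35,"dx":0,"dy":0,"dz":-0.035,"ax":0,"ay":0,"az":0}
    - {"gripper":0.35,"dx":0,"dy":0,"dz":-0.075,"ax":0,"ay":0,"az":0}

```text
t: 38.7
position: [487.1, -1.2, 94.7]
tool_rot: [[-0.989, -0.01, -0.145], [-0.01, 1.0, 0.001], [0.145, 0.002, -0.989]]
contact_force: [0.6, -0.5, 0.7]
finger_gap: 30.0
grasp_force: 0.0
```

apply_moves:
  plan:
    - {"gripper":0.35,"dx":0,"dy":0,"dz":-0.01,"ax":0,"ay":0,"az":0.12}
    - {"gripper":0.35,"dx":0,"dy":0,"dz":-0.01,"ax":0,"ay":0,"az":0.24}
    - {"gripper":0.35,"dx":0,"dy":0,"dz":-0.01,"ax":0,"ay":0,"az":0.36}
    - {"gripper":0.35,"dx":0,"dy":0,"dz":-0.01,"ax":0,"ay":0,"az":0.48}
    - {"gripper":0.35,"dx":0,"dy":0,"dz":-0.01,"ax":0,"ay":0,"az":0.6}

```text
t: 39.12
position: [490.4, -1.4, 105.4]
tool_rot: [[-0.819, 0.556, -0.14], [0.562, 0.827, -0.0], [0.116, -0.079, -0.99]]
contact_force: [-0.2, 0.1, -0.3]
finger_gap: 29.4
grasp_force: 0.0
```

apply_moves:
  plan:
    - {"gripper":0.35,"dx":0,"dy":0,"dz":0,"ax":0,"ay":0,"az":0.12}
    - {"gripper":0.35,"dx":0,"dy":0,"dz":0,"ax":0,"ay":0,"az":0.24}
    - {"gripper":0.35,"dx":0,"dy":0,"dz":0,"ax":0,"ay":0,"az":0.36}
    - {"gripper":0.35,"dx":0,"dy":0,"dz":0,"ax":0,"ay":0,"az":0.48}
    - {"gripper":0.35,"dx":0,"dy":0,"dz":0,"ax":0,"ay":0,"az":0.6}

```text
t: 39.53
position: [490.3, -1.3, 105.3]
tool_rot: [[-0.362, 0.922, -0.141], [0.931, 0.366, -0.0], [0.051, -0.131, -0.99]]
contact_force: [-0.3, 0.6, 0.1]
finger_gap: 30.2
grasp_force: 0.0
```

apply_moves:
  plan:
    - {"gripper":0.35,"dx":0,"dy":0,"dz":0,"ax":0,"ay":0,"az":0.12}
    - {"gripper":0.35,"dx":0,"dy":0,"dz":0,"ax":0,"ay":0,"az":0.24}
    - {"gripper":0.35,"dx":0,"dy":0,"dz":0,"ax":0,"ay":0,"az":0.36}
    - {"gripper":0.35,"dx":0,"dy":0,"dz":0,"ax":0,"ay":0,"az":0.48}
    - {"gripper":0.35,"dx":0,"dy":0,"dz":0,"ax":0,"ay":0,"az":0.6}

```text
t: 39.95
position: [490.3, -1.3, 105.3]
tool_rot: [[0.222, 0.965, -0.141], [0.975, -0.224, -0.0], [-0.032, -0.137, -0.99]]
contact_force: [-0.7, 0.2, -0.8]
finger_gap: 29.7
grasp_force: 0.0
```

apply_moves:
  plan:
    - {"gripper":0.35,"dx":0,"dy":0,"dz":0,"ax":0,"ay":0,"az":0.12}
    - {"gripper":0.35,"dx":0,"dy":0,"dz":0,"ax":0,"ay":0,"az":0.24}
    - {"gripper":0.35,"dx":0,"dy":0,"dz":0,"ax":0,"ay":0,"az":0.36}
    - {"gripper":0.35,"dx":0,"dy":0,"dz":0,"ax":0,"ay":0,"az":0.48}
    - {"gripper":0.35,"dx":0,"dy":0,"dz":0,"ax":0,"ay":0,"az":0.6}

```text
t: 40.37
position: [490.2, -1.3, 105.3]
tool_rot: [[0.728, 0.671, -0.141], [0.678, -0.735, -0.0], [-0.103, -0.095, -0.99]]
contact_force: [0.0, 0.4, 0.3]
finger_gap: 30.3
grasp_force: 0.0
```

apply_moves:
  plan:
    - {"gripper":0.35,"dx":0,"dy":0,"dz":0,"ax":0,"ay":0,"az":0.12}
    - {"gripper":0.35,"dx":0,"dy":0,"dz":0,"ax":0,"ay":0,"az":0.24}
    - {"gripper":0.35,"dx":0,"dy":0,"dz":0,"ax":0,"ay":0,"az":0.36}
    - {"gripper":0.35,"dx":0,"dy":0,"dz":0,"ax":0,"ay":0,"az":0.48}
    - {"gripper":0.35,"dx":0,"dy":0,"dz":0,"ax":0,"ay":0,"az":0.6}

```text
t: 40.78
position: [490.2, -1.2, 105.3]
tool_rot: [[0.98, 0.143, -0.141], [0.145, -0.989, -0.0], [-0.139, -0.02, -0.99]]
contact_force: [0.0, 0.7, -0.6]
finger_gap: 29.7
grasp_force: 0.0
```

```bash
python3 -c "
from h import *
o=obs(); inl(o); to(L(-132.5,-.5,40)); w=shot('wrist','w25.png');print(o['qpos'])
print(blob(w['pixels'],270,190,360,290))
print([proj(w,L(x,y,z)).round(1).tolist() for x,y,z in[(-92,8,0),(-92,-8,18),(-62,8,18),(-62,-8,0)]])"
```

```text
40.78 [490.2  -1.2 105.3] [[0.98, 0.143, -0.141], [0.145, -0.989, -0.0], [-0.139, -0.02, -0.99]] [ 0.   0.7 -0.6] 29.7 0.0
tcp in loader [-77.3  -0.8  55. ]
shift [-0.0546 -0.0079  0.0151] turn [-0.001  0.001  0.138]
[ 0.22006516  0.34580199 -0.40357961  1.96728465  0.13040508  0.99848777
 -1.6755133 ]
[([317.5, 248.1], [34, 34, 28, 48, 976]), ([356.4, 285.5], [84, 91, 6, 9, 44]), ([279.3, 285.7], [7, 92, 5, 8, 35])]
[[303.0, 260.5], [326.3, 272.8], [307.9, 224.8], [332.2, 221.9]]
```

apply_moves:
  plan:
    - {"gripper":0.35,"dx":-0.02,"dy":-0.003,"dz":0,"ax":0,"ay":0,"az":0.07}
    - {"gripper":0.35,"dx":-0.04,"dy":-0.006,"dz":0.01,"ax":0,"ay":0,"az":0.138}
    - {"gripper":0.35,"dx":-0.0546,"dy":-0.008,"dz":0.015,"ax":0,"ay":0,"az":0.138}
    - {"gripper":0.35,"dx":-0.0546,"dy":-0.008,"dz":0.015,"ax":0,"ay":0,"az":0.138}
    - {"gripper":0.35,"dx":-0.0546,"dy":-0.008,"dz":0.015,"ax":0,"ay":0,"az":0.138}

```text
t: 41.25
position: [433.3, -1.7, 98.4]
tool_rot: [[0.99, 0.016, -0.141], [0.016, -1.0, -0.0], [-0.141, -0.002, -0.99]]
contact_force: [1.6, 0.1, 0.9]
finger_gap: 29.8
grasp_force: 0.0
```

```bash
python3 -c "
from h import *
o=obs(); inl(o); to(L(-132.5,-.5,-10.5))"
```

```text
41.25 [433.3  -1.7  98.4] [[0.99, 0.016, -0.141], [0.016, -1.0, -0.0], [-0.141, -0.002, -0.99]] [1.6 0.1 0.9] 29.8 0.0
tcp in loader [-132.7   -0.8   40.2]
shift [ 0.0003 -0.0003  0.0507] turn [-0.001  0.001  0.009]
```

apply_moves:
  plan:
    - {"gripper":0.35,"dx":0,"dy":0,"dz":0.02,"ax":0,"ay":0,"az":0.009}
    - {"gripper":0.35,"dx":0,"dy":0,"dz":0.04,"ax":0,"ay":0,"az":0.009}
    - {"gripper":0.35,"dx":0,"dy":0,"dz":0.0505,"ax":0,"ay":0,"az":0.009}
    - {"gripper":0.35,"dx":0,"dy":0,"dz":0.0505,"ax":0,"ay":0,"az":0.009}
    - {"gripper":0,"dx":0,"dy":0,"dz":0.0505,"ax":0,"ay":0,"az":0.009}
  force: 60

```text
t: 41.67
position: [426.7, -1.5, 48.3]
tool_rot: [[0.99, 0.005, -0.142], [0.005, -1.0, 0.0], [-0.142, -0.001, -0.99]]
contact_force: [0.1, 0.3, 0.6]
finger_gap: 18.7
grasp_force: 0.0
```

apply_moves:
  plan:
    - {"gripper":0,"dx":0,"dy":0,"dz":0,"ax":0,"ay":0,"az":0}
    - {"gripper":0,"dx":0,"dy":0,"dz":0,"ax":0,"ay":0,"az":0}
    - {"gripper":0,"dx":0,"dy":0,"dz":0,"ax":0,"ay":0,"az":0}
    - {"gripper":0,"dx":0.008,"dy":0,"dz":0,"ax":0,"ay":0,"az":0}
    - {"gripper":0,"dx":0.016,"dy":0,"dz":0,"ax":0,"ay":0,"az":0}

```text
t: 42.08
position: [443.2, -1.5, 46.5]
tool_rot: [[0.99, 0.004, -0.14], [0.004, -1.0, -0.0], [-0.14, -0.001, -0.99]]
contact_force: [-0.9, 1.0, 4.1]
finger_gap: 12.3
grasp_force: 59.3
```

apply_moves:
  plan:
    - {"gripper":0,"dx":0.01,"dy":0,"dz":0,"ax":0,"ay":0,"az":0}
    - {"gripper":0,"dx":0.02,"dy":0,"dz":0,"ax":0,"ay":0,"az":0}
    - {"gripper":0,"dx":0.03,"dy":0,"dz":0,"ax":0,"ay":0,"az":0}
    - {"gripper":0,"dx":0.04,"dy":0,"dz":0,"ax":0,"ay":0,"az":0}
    - {"gripper":0,"dx":0.05,"dy":0,"dz":0,"ax":0,"ay":0,"az":0}

```text
t: 42.5
position: [493.9, -0.8, 39.3]
tool_rot: [[0.99, 0.004, -0.139], [0.004, -1.0, 0.001], [-0.139, -0.001, -0.99]]
contact_force: [-0.3, 3.5, 8.6]
finger_gap: 12.3
grasp_force: 59.7
```

apply_moves:
  plan:
    - {"gripper":0,"dx":0.01,"dy":0,"dz":0,"ax":0,"ay":0,"az":0}
    - {"gripper":0,"dx":0.02,"dy":0,"dz":0,"ax":0,"ay":0,"az":0}
    - {"gripper":0,"dx":0.03,"dy":0,"dz":0,"ax":0,"ay":0,"az":0}
    - {"gripper":0,"dx":0.038,"dy":0,"dz":0,"ax":0,"ay":0,"az":0}
    - {"gripper":0,"dx":0.038,"dy":0,"dz":0,"ax":0,"ay":0,"az":0}

```text
t: 42.92
position: [529.6, -0.4, 34.1]
tool_rot: [[0.99, 0.004, -0.144], [0.004, -1.0, 0.0], [-0.144, -0.001, -0.99]]
contact_force: [-13.9, 3.3, 24.1]
finger_gap: 12.2
grasp_force: 61.6
```

```bash
python3 -c "
from h import *
o=obs(); inl(o); s=shot('scene','s26.png')
print(blob(s['pixels'],230,230,345,280))
for p in [(100,0,34),(130,0,34)]: print(p,proj(s,L(*p)).round(1))"
```

```text
42.92 [ 5.296e+02 -4.000e-01  3.410e+01] [[0.99, 0.004, -0.144], [0.004, -1.0, 0.0], [-0.144, -0.001, -0.99]] [-13.9   3.3  24.1] 12.2 61.6
tcp in loader [-28.4  -0.1 -10. ]
[([313.5, 242.0], [62, 0, 37, 32, 501]), ([254.3, 245.2], [23, 13, 4, 5, 9]), ([300.4, 267.0], [67, 35, 6, 6, 19])]
(100, 0, 34) [266.7 245.9]
(130, 0, 34) [255.5 243.3]
```

apply_moves:
  plan:
    - {"gripper":0,"dx":-0.014,"dy":0,"dz":0,"ax":0,"ay":0,"az":0}
    - {"gripper":0,"dx":-0.028,"dy":0,"dz":0,"ax":0,"ay":0,"az":0}
    - {"gripper":0,"dx":-0.042,"dy":0,"dz":0,"ax":0,"ay":0,"az":0}
    - {"gripper":0,"dx":-0.056,"dy":0,"dz":0,"ax":0,"ay":0,"az":0}
    - {"gripper":0,"dx":-0.07,"dy":0,"dz":0,"ax":0,"ay":0,"az":0}

```text
t: 43.38
position: [461.6, -1.2, 43.9]
tool_rot: [[0.99, 0.004, -0.138], [0.004, -1.0, 0.0], [-0.138, -0.001, -0.99]]
contact_force: [2.3, 1.2, 5.5]
finger_gap: 12.0
grasp_force: 59.6
```

apply_moves:
  plan:
    - {"gripper":0,"dx":-0.014,"dy":0,"dz":0,"ax":0,"ay":0,"az":0}
    - {"gripper":0,"dx":-0.025,"dy":0,"dz":0,"ax":0,"ay":0,"az":0}
    - {"gripper":0,"dx":-0.032,"dy":0,"dz":0,"ax":0,"ay":0,"az":0}
    - {"gripper":0,"dx":-0.034,"dy":0,"dz":0,"ax":0,"ay":0,"az":0}
    - {"gripper":0,"dx":-0.034,"dy":0,"dz":0,"ax":0,"ay":0,"az":0}

```text
t: 43.8
position: [427.2, -1.7, 48.7]
tool_rot: [[0.99, 0.004, -0.14], [0.004, -1.0, -0.0], [-0.14, -0.0, -0.99]]
contact_force: [0.9, -0.6, 8.2]
finger_gap: 12.3
grasp_force: 59.7
```

apply_moves:
  plan:
    - {"gripper":0,"dx":0,"dy":0,"dz":0,"ax":0,"ay":0,"az":0}
    - {"gripper":0.5,"dx":0,"dy":0,"dz":0,"ax":0,"ay":0,"az":0}
    - {"gripper":0.5,"dx":0,"dy":0,"dz":0,"ax":0,"ay":0,"az":0}
    - {"gripper":0.5,"dx":0,"dy":0,"dz":-0.03,"ax":0,"ay":0,"az":0}
    - {"gripper":0.5,"dx":0,"dy":0,"dz":-0.07,"ax":0,"ay":0,"az":0}

```text
t: 44.22
position: [434.2, -1.8, 116.2]
tool_rot: [[0.989, 0.004, -0.147], [0.004, -1.0, 0.0], [-0.147, -0.001, -0.989]]
contact_force: [0.7, -0.8, -0.2]
finger_gap: 42.8
grasp_force: 0.0
```

apply_moves:
  plan:
    - {"gripper":0.5,"dx":0.01,"dy":-0.02,"dz":-0.035,"ax":0,"ay":0,"az":0}
    - {"gripper":0.5,"dx":0.03,"dy":-0.06,"dz":-0.05,"ax":0,"ay":0,"az":0}
    - {"gripper":0.5,"dx":0.05,"dy":-0.09,"dz":-0.05,"ax":0,"ay":0.07,"az":0}
    - {"gripper":0.5,"dx":0.07,"dy":-0.12,"dz":-0.05,"ax":0,"ay":0.14,"az":0}
    - {"gripper":0.5,"dx":0.09,"dy":-0.15,"dz":-0.05,"ax":0,"ay":0.14,"az":0}

```text
t: 44.63
position: [531.7, 150.6, 155.1]
tool_rot: [[1.0, 0.005, 0.004], [0.005, -1.0, 0.001], [0.004, -0.001, -1.0]]
contact_force: [1.2, -0.7, 0.8]
finger_gap: 42.3
grasp_force: 0.0
```

apply_moves:
  plan:
    - {"gripper":0.5,"dx":0.015,"dy":-0.035,"dz":0.02,"ax":0,"ay":0,"az":0}
    - {"gripper":0.5,"dx":0.03,"dy":-0.07,"dz":0.04,"ax":0,"ay":0,"az":0}
    - {"gripper":0.5,"dx":0.045,"dy":-0.1,"dz":0.06,"ax":0,"ay":0,"az":0}
    - {"gripper":0.5,"dx":0.06,"dy":-0.125,"dz":0.08,"ax":0,"ay":0,"az":0}
    - {"gripper":0.5,"dx":0.06,"dy":-0.125,"dz":0.09,"ax":0,"ay":0,"az":0}

```text
t: 45.05
position: [591.3, 279.6, 61.2]
tool_rot: [[1.0, 0.008, -0.003], [0.008, -1.0, 0.003], [-0.003, -0.003, -1.0]]
contact_force: [-1.9, -0.5, 0.5]
finger_gap: 42.8
grasp_force: 0.0
```

apply_moves:
  plan:
    - {"gripper":0.5,"dx":0,"dy":0,"dz":0,"ax":0,"ay":0,"az":0}
    - {"gripper":0.5,"dx":0,"dy":0,"dz":0,"ax":0,"ay":0,"az":0}

```text
t: 45.22
position: [590.8, 273.3, 63.6]
tool_rot: [[1.0, 0.004, -0.003], [0.004, -1.0, -0.001], [-0.003, 0.0, -1.0]]
contact_force: [-1.0, -1.3, 0.5]
finger_gap: 42.6
grasp_force: 0.0
```

```bash
python3 -c "
from h import *
o=obs();print(o['qpos']); w=shot('wrist','w27.png'); o=obs()
R0=Ro.from_euler('x',np.pi).as_matrix()
for r in relays(w,z=15):
  print(r)
  if r[2][0]>15: to([*r[0],-28],Ro.from_euler('z',r[1]).as_matrix()@R0)
t=capture('top')
for r in relays(t,z=20):print(r)
print(find_in(w,'relay_1_c')[:2])
"
```

```text
45.22 [590.8 273.3  63.6] [[1.0, 0.004, -0.003], [0.004, -1.0, -0.001], [-0.003, 0.0, -1.0]] [-1.  -1.3  0.5] 42.6 0.0
[-0.20966824  0.55752722 -0.43567383  1.74232284  0.2855656   0.90786293
 -2.33220476]
45.27 [591.3 273.   64.7] [[1.0, 0.003, -0.002], [0.003, -1.0, -0.0], [-0.002, 0.0, -1.0]] [ 0.8 -0.1  0.5] 42.7 0.0
(array([484.9, 272. ]), -1.57, array([197., 639.]), array([320., 380.]))
shift [-0.1063  0.0007  0.0928] turn [1.000e-03 1.000e-03 1.573e+00]
(array([594.3, 292.2]), 0.08, array([24. , 46.5]), array([290., 239.]))
shift [ 0.0032 -0.0192  0.0927] turn [ 0.     0.002 -0.077]
(array([531.1, 233.9]), 0.27, array([ 74.5, 180.5]), array([202., 251.]))
[]
```

apply_moves:
  plan:
    - {"gripper":0.5,"dx":0.002,"dy":-0.019,"dz":0.01,"ax":0,"ay":0,"az":-0.077}
    - {"gripper":0.5,"dx":0.002,"dy":-0.019,"dz":0.02,"ax":0,"ay":0,"az":-0.077}
    - {"gripper":0.5,"dx":0.002,"dy":-0.019,"dz":0.02,"ax":0,"ay":0,"az":-0.077}
    - {"gripper":0.5,"dx":0.002,"dy":-0.019,"dz":0.02,"ax":0,"ay":0,"az":-0.077}
    - {"gripper":0.5,"dx":0.002,"dy":-0.019,"dz":0.02,"ax":0,"ay":0,"az":-0.077}

```text
t: 45.78
position: [593.7, 292.0, 45.3]
tool_rot: [[0.997, 0.079, -0.0], [0.079, -0.997, 0.0], [-0.0, -0.0, -1.0]]
contact_force: [-0.4, -0.2, -0.1]
finger_gap: 42.6
grasp_force: 0.0
```

```bash
python3 -c "
from h import *
o=obs(); w=shot('wrist','w28.png'); o=obs()
R0=Ro.from_euler('x',np.pi).as_matrix()
for r in relays(w,z=15)[1:]:
  print(r)
  to([*r[0],-28],Ro.from_euler('z',r[1]).as_matrix()@R0)
"
```

```text
45.78 [593.7 292.   45.3] [[0.997, 0.079, -0.0], [0.079, -0.997, 0.0], [-0.0, -0.0, -1.0]] [-0.4 -0.2 -0.1] 42.6 0.0
45.83 [593.7 292.2  45.4] [[0.997, 0.079, -0.0], [0.079, -0.997, 0.001], [-0.0, -0.001, -1.0]] [ 1.1  0.1 -0.6] 42.8 0.0
(array([594.4, 292.4]), 0.09, array([24., 50.]), array([318., 252.]))
shift [ 0.0007 -0.0001  0.0734] turn [-0.001  0.    -0.011]
```

apply_moves:
  plan:
    - {"gripper":0.5,"dx":0.001,"dy":0,"dz":0.03,"ax":0,"ay":0,"az":-0.01}
    - {"gripper":0.5,"dx":0.001,"dy":0,"dz":0.055,"ax":0,"ay":0,"az":-0.01}
    - {"gripper":0.5,"dx":0.001,"dy":0,"dz":0.07,"ax":0,"ay":0,"az":-0.01}
    - {"gripper":0.5,"dx":0.001,"dy":0,"dz":0.073,"ax":0,"ay":0,"az":-0.01}
    - {"gripper":0.5,"dx":0.001,"dy":0,"dz":0.073,"ax":0,"ay":0,"az":-0.01}

```text
t: 46.25
position: [593.8, 292.7, -28.9]
tool_rot: [[0.996, 0.09, -0.002], [0.09, -0.996, -0.0], [-0.002, -0.0, -1.0]]
contact_force: [0.3, 0.4, -0.2]
finger_gap: 42.9
grasp_force: 0.0
```

apply_moves:
  plan:
    - {"gripper":0.5,"dx":0,"dy":0,"dz":0,"ax":0,"ay":0,"az":0}
    - {"gripper":0,"dx":0,"dy":0,"dz":0,"ax":0,"ay":0,"az":0}
    - {"gripper":0,"dx":0,"dy":0,"dz":0,"ax":0,"ay":0,"az":0}
    - {"gripper":0,"dx":0,"dy":0,"dz":0,"ax":0,"ay":0,"az":0}
    - {"gripper":0,"dx":0,"dy":0,"dz":0,"ax":0,"ay":0,"az":0}
  force: 40

```text
t: 46.67
position: [594.9, 293.4, -27.1]
tool_rot: [[0.996, 0.09, 0.001], [0.09, -0.996, 0.001], [0.001, -0.001, -1.0]]
contact_force: [-0.7, -0.8, 8.4]
finger_gap: 14.8
grasp_force: 39.2
```

apply_moves:
  plan:
    - {"gripper":0,"dx":0,"dy":0,"dz":-0.03,"ax":0,"ay":0,"az":0}
    - {"gripper":0,"dx":0,"dy":0,"dz":-0.07,"ax":0,"ay":0,"az":0.08}
    - {"gripper":0,"dx":0,"dy":0,"dz":-0.1,"ax":0,"ay":0,"az":0.08}
    - {"gripper":0,"dx":0,"dy":0,"dz":-0.14,"ax":0,"ay":0,"az":0.08}
    - {"gripper":0,"dx":0,"dy":0,"dz":-0.14,"ax":0,"ay":0,"az":0.08}

```text
t: 47.08
position: [597.6, 295.3, 120.1]
tool_rot: [[1.0, 0.011, 0.008], [0.011, -1.0, 0.005], [0.008, -0.005, -1.0]]
contact_force: [1.5, 0.5, 0.4]
finger_gap: 14.5
grasp_force: 39.5
```

```bash
python3 -c "
from h import *
o=obs(); inl(o); to(L(-77,0,20))"
```

```text
47.08 [597.6 295.3 120.1] [[1.0, 0.011, 0.008], [0.011, -1.0, 0.005], [0.008, -0.005, -1.0]] [1.5 0.5 0.4] 14.5 39.5
tcp in loader [ 29.  295.   84.9]
shift [-0.1154  0.2948  0.047 ] turn [-0.005 -0.148  0.004]
```

apply_moves:
  plan:
    - {"gripper":0,"dx":-0.012,"dy":0.034,"dz":0,"ax":0,"ay":0,"az":0}
    - {"gripper":0,"dx":-0.024,"dy":0.068,"dz":0,"ax":0,"ay":0,"az":0}
    - {"gripper":0,"dx":-0.036,"dy":0.102,"dz":0,"ax":0,"ay":0,"az":0}
    - {"gripper":0,"dx":-0.048,"dy":0.136,"dz":0,"ax":0,"ay":0,"az":0}
    - {"gripper":0,"dx":-0.06,"dy":0.17,"dz":0,"ax":0,"ay":0,"az":0}

```text
t: 47.5
position: [535.6, 120.9, 112.0]
tool_rot: [[1.0, 0.011, -0.0], [0.011, -1.0, 0.001], [-0.0, -0.001, -1.0]]
contact_force: [0.9, -0.9, 0.1]
finger_gap: 14.5
grasp_force: 39.5
```

apply_moves:
  plan:
    - {"gripper":0,"dx":-0.012,"dy":0.03,"dz":0,"ax":0,"ay":-0.05,"az":0}
    - {"gripper":0,"dx":-0.024,"dy":0.06,"dz":0.01,"ax":0,"ay":-0.1,"az":0}
    - {"gripper":0,"dx":-0.036,"dy":0.09,"dz":0.02,"ax":0,"ay":-0.144,"az":0}
    - {"gripper":0,"dx":-0.052,"dy":0.123,"dz":0.038,"ax":0,"ay":-0.144,"az":0}
    - {"gripper":0,"dx":-0.052,"dy":0.123,"dz":0.038,"ax":0,"ay":-0.144,"az":0}

```text
t: 47.92
position: [481.8, -7.9, 71.1]
tool_rot: [[0.989, 0.004, -0.149], [0.004, -1.0, -0.003], [-0.149, 0.002, -0.989]]
contact_force: [-1.1, -0.6, -0.7]
finger_gap: 14.7
grasp_force: 39.5
```

apply_moves:
  plan:
    - {"gripper":0,"dx":0,"dy":0,"dz":0,"ax":0,"ay":0,"az":0}
    - {"gripper":0,"dx":0,"dy":0,"dz":0,"ax":0,"ay":0,"az":0}

```text
t: 48.08
position: [485.8, -0.9, 74.0]
tool_rot: [[0.99, 0.011, -0.144], [0.011, -1.0, -0.001], [-0.144, -0.001, -0.99]]
contact_force: [0.7, 0.0, 0.1]
finger_gap: 14.7
grasp_force: 39.5
```

```bash
python3 -c "
from h import *
o=obs(); inl(o); to(L(-77,-.4,-29.5))"
```

```text
48.08 [485.8  -0.9  74. ] [[0.99, 0.011, -0.144], [0.011, -1.0, -0.001], [-0.144, -0.001, -0.99]] [0.7 0.  0.1] 14.7 39.5
tcp in loader [-77.3  -0.4  23.4]
shift [ 0.0005 -0.      0.0529] turn [-0.     0.004  0.004]
```

apply_moves:
  plan:
    - {"gripper":0,"dx":0.0005,"dy":0,"dz":0.02,"ax":0,"ay":0.004,"az":0.004}
    - {"gripper":0,"dx":0.0005,"dy":0,"dz":0.037,"ax":0,"ay":0.004,"az":0.004}
    - {"gripper":0,"dx":0.0005,"dy":0,"dz":0.048,"ax":0,"ay":0.004,"az":0.004}
    - {"gripper":0,"dx":0.0005,"dy":0,"dz":0.052,"ax":0,"ay":0.004,"az":0.004}
    - {"gripper":0,"dx":0.0005,"dy":0,"dz":0.0525,"ax":0,"ay":0.004,"az":0.004}

```text
t: 48.5
position: [478.7, -0.2, 21.6]
tool_rot: [[0.99, 0.008, -0.14], [0.008, -1.0, -0.001], [-0.14, -0.0, -0.99]]
contact_force: [-1.0, -0.2, -0.1]
finger_gap: 14.4
grasp_force: 40.5
```

apply_moves:
  plan:
    - {"gripper":0,"dx":0,"dy":0,"dz":0,"ax":0,"ay":0,"az":0}
    - {"gripper":0,"dx":0,"dy":0,"dz":0,"ax":0,"ay":0,"az":0}
    - {"gripper":0.35,"dx":0,"dy":0,"dz":0,"ax":0,"ay":0,"az":0}
    - {"gripper":0.35,"dx":0,"dy":0,"dz":0,"ax":0,"ay":0,"az":0}
    - {"gripper":0.35,"dx":0,"dy":0,"dz":0,"ax":0,"ay":0,"az":0}

```text
t: 48.92
position: [478.5, -1.2, 21.6]
tool_rot: [[0.99, 0.007, -0.14], [0.007, -1.0, -0.001], [-0.14, 0.0, -0.99]]
contact_force: [0.7, 0.2, 0.2]
finger_gap: 30.0
grasp_force: 0.0
```

apply_moves:
  plan:
    - {"gripper":0.35,"dx":0,"dy":0,"dz":-0.035,"ax":0,"ay":0,"az":0}
    - {"gripper":0.35,"dx":0,"dy":0,"dz":-0.07,"ax":0,"ay":0,"az":0}
    - {"gripper":0.35,"dx":-0.03,"dy":0,"dz":-0.07,"ax":0,"ay":0,"az":0}
    - {"gripper":0.35,"dx":-0.056,"dy":0,"dz":-0.07,"ax":0,"ay":0,"az":0}
    - {"gripper":0.35,"dx":-0.056,"dy":0,"dz":-0.07,"ax":0,"ay":0,"az":0}

```text
t: 49.33
position: [429.1, -2.0, 99.4]
tool_rot: [[0.99, 0.007, -0.142], [0.007, -1.0, -0.002], [-0.142, 0.001, -0.99]]
contact_force: [0.9, 0.0, -0.0]
finger_gap: 29.5
grasp_force: 0.0
```

apply_moves:
  plan:
    - {"gripper":0.35,"dx":0,"dy":0,"dz":0,"ax":0,"ay":0,"az":0}
    - {"gripper":0.35,"dx":0,"dy":0,"dz":0,"ax":0,"ay":0,"az":0}

```text
t: 49.5
position: [433.2, -1.6, 98.9]
tool_rot: [[0.99, 0.007, -0.14], [0.007, -1.0, -0.001], [-0.14, 0.0, -0.99]]
contact_force: [0.5, 0.3, 0.3]
finger_gap: 30.0
grasp_force: 0.0
```

```bash
python3 -c "
from h import *
o=obs(); inl(o); to(L(-132.5,-.5,-10.5)); w=shot('wrist','w30.png')
print(blob(w['pixels'],285,100,350,215))
print([proj(w,L(x,y,z)).round(1).tolist() for x,y,z in[(-92,8,0),(-92,-8,18),(-62,8,18),(-62,-8,0)]])"
```

```text
49.5 [433.2  -1.6  98.9] [[0.99, 0.007, -0.14], [0.007, -1.0, -0.001], [-0.14, 0.0, -0.99]] [0.5 0.3 0.3] 30.0 0.0
tcp in loader [-132.9   -0.7   40.7]
shift [ 0.0004 -0.0003  0.0512] turn [ 0.  0. -0.]
[([316.3, 169.3], [19, 39, 26, 51, 831]), ([311.7, 138.7], [24, 38, 7, 3, 11]), ([319.8, 139.0], [32, 38, 6, 4, 11])]
[[304.4, 184.7], [331.4, 188.6], [302.6, 133.6], [330.8, 134.1]]
```

apply_moves:
  plan:
    - {"gripper":0.35,"dx":0,"dy":0,"dz":0.02,"ax":0,"ay":0,"az":0}
    - {"gripper":0.35,"dx":0,"dy":0,"dz":0.04,"ax":0,"ay":0,"az":0}
    - {"gripper":0.35,"dx":0,"dy":0,"dz":0.051,"ax":0,"ay":0,"az":0}
    - {"gripper":0.35,"dx":0,"dy":0,"dz":0.051,"ax":0,"ay":0,"az":0}
    - {"gripper":0,"dx":0,"dy":0,"dz":0.051,"ax":0,"ay":0,"az":0}
  force: 60

```text
t: 49.97
position: [425.5, -1.4, 47.9]
tool_rot: [[0.99, 0.007, -0.142], [0.007, -1.0, -0.001], [-0.142, -0.0, -0.99]]
contact_force: [-0.4, 0.5, 0.7]
finger_gap: 19.1
grasp_force: 0.0
```

apply_moves:
  plan:
    - {"gripper":0,"dx":0,"dy":0,"dz":0,"ax":0,"ay":0,"az":0}
    - {"gripper":0,"dx":0,"dy":0,"dz":0,"ax":0,"ay":0,"az":0}
    - {"gripper":0,"dx":0,"dy":0,"dz":0,"ax":0,"ay":0,"az":0}
    - {"gripper":0,"dx":0.008,"dy":0,"dz":0,"ax":0,"ay":0,"az":0}
    - {"gripper":0,"dx":0.016,"dy":0,"dz":0,"ax":0,"ay":0,"az":0}

```text
t: 50.38
position: [442.0, -1.5, 46.2]
tool_rot: [[0.99, 0.007, -0.14], [0.007, -1.0, -0.001], [-0.14, 0.0, -0.99]]
contact_force: [-0.8, 0.6, -1.4]
finger_gap: 12.2
grasp_force: 59.1
```

apply_moves:
  plan:
    - {"gripper":0,"dx":0.01,"dy":0,"dz":0,"ax":0,"ay":0,"az":0}
    - {"gripper":0,"dx":0.02,"dy":0,"dz":0,"ax":0,"ay":0,"az":0}
    - {"gripper":0,"dx":0.03,"dy":0,"dz":0,"ax":0,"ay":0,"az":0}
    - {"gripper":0,"dx":0.04,"dy":0,"dz":0,"ax":0,"ay":0,"az":0}
    - {"gripper":0,"dx":0.05,"dy":0,"dz":0,"ax":0,"ay":0,"az":0}

```text
t: 50.8
position: [492.7, -0.8, 39.0]
tool_rot: [[0.99, 0.007, -0.14], [0.007, -1.0, -0.001], [-0.14, -0.0, -0.99]]
contact_force: [-0.8, 1.9, 6.6]
finger_gap: 12.0
grasp_force: 59.8
```

apply_moves:
  plan:
    - {"gripper":0,"dx":0.01,"dy":0,"dz":0,"ax":0,"ay":0,"az":0}
    - {"gripper":0,"dx":0.02,"dy":0,"dz":0,"ax":0,"ay":0,"az":0}
    - {"gripper":0,"dx":0.03,"dy":0,"dz":0,"ax":0,"ay":0,"az":0}
    - {"gripper":0,"dx":0.038,"dy":0,"dz":0,"ax":0,"ay":0,"az":0}
    - {"gripper":0,"dx":0.039,"dy":0,"dz":0,"ax":0,"ay":0,"az":0}

```text
t: 51.22
position: [528.0, -0.4, 33.8]
tool_rot: [[0.989, 0.007, -0.147], [0.007, -1.0, -0.001], [-0.147, 0.0, -0.989]]
contact_force: [-27.1, 1.5, 37.1]
finger_gap: 12.6
grasp_force: 63.1
```

```bash
python3 -c "
from h import *
o=obs(); inl(o); s=shot('scene','s31.png')
print(blob(s['pixels'],225,225,345,280))
for p in [(130,0,34),(160,0,34)]: print(p,proj(s,L(*p)).round(1))"
```

```text
51.22 [ 5.28e+02 -4.00e-01  3.38e+01] [[0.989, 0.007, -0.147], [0.007, -1.0, -0.001], [-0.147, 0.0, -0.989]] [-27.1   1.5  37.1] 12.6 63.1
tcp in loader [-29.9  -0.2 -10.5]
[([314.9, 239.1], [68, 0, 38, 37, 629]), ([300.4, 267.0], [72, 40, 6, 6, 19])]
(130, 0, 34) [255.5 243.3]
(160, 0, 34) [244.5 240.8]
```

apply_moves:
  plan:
    - {"gripper":0,"dx":0,"dy":0,"dz":0,"ax":0,"ay":0,"az":0}
    - {"gripper":0,"dx":0,"dy":0,"dz":0,"ax":0,"ay":0,"az":0}
    - {"gripper":0.4,"dx":0,"dy":0,"dz":0,"ax":0,"ay":0,"az":0}
    - {"gripper":0.4,"dx":0,"dy":0,"dz":0,"ax":0,"ay":0,"az":0}
    - {"gripper":0.4,"dx":0,"dy":0,"dz":0,"ax":0,"ay":0,"az":0}

```text
t: 51.68
position: [530.3, -1.0, 33.2]
tool_rot: [[0.99, 0.007, -0.14], [0.007, -1.0, -0.001], [-0.14, -0.0, -0.99]]
contact_force: [-0.2, -0.7, -0.1]
finger_gap: 34.2
grasp_force: 0.0
```

apply_moves:
  plan:
    - {"gripper":0.4,"dx":0,"dy":0,"dz":-0.03,"ax":0,"ay":0,"az":0}
    - {"gripper":0.4,"dx":0,"dy":0,"dz":-0.06,"ax":0,"ay":0,"az":0}
    - {"gripper":0.4,"dx":-0.005,"dy":0,"dz":-0.09,"ax":0,"ay":0,"az":0}
    - {"gripper":0.4,"dx":-0.01,"dy":0,"dz":-0.11,"ax":0,"ay":0,"az":0}
    - {"gripper":0.4,"dx":-0.01,"dy":0,"dz":-0.11,"ax":0,"ay":0,"az":0}

```text
t: 52.1
position: [537.6, -0.7, 147.7]
tool_rot: [[0.991, 0.007, -0.135], [0.007, -1.0, -0.001], [-0.135, 0.0, -0.991]]
contact_force: [1.1, -0.0, -0.3]
finger_gap: 33.9
grasp_force: 0.0
```

apply_moves:
  plan:
    - {"gripper":0.4,"dx":0,"dy":0,"dz":0,"ax":0,"ay":0,"az":0}
    - {"gripper":0.4,"dx":0,"dy":0,"dz":0,"ax":0,"ay":0,"az":0}

```text
t: 52.27
position: [535.1, -1.1, 143.1]
tool_rot: [[0.99, 0.007, -0.141], [0.006, -1.0, -0.001], [-0.141, 0.0, -0.99]]
contact_force: [0.2, 0.1, 0.3]
finger_gap: 33.8
grasp_force: 0.0
```

```bash
python3 -c "
from h import *
o=obs(); inl(o); s=shot('scene','s32.png');w=capture('wrist')
for l in('slide_knob','follower_knob'):
  print(l,find_in(s,l)[:1],find_in(w,l)[:1])
print(blob(s['pixels'],225,225,345,280))
for p in [(-29,0,34),(-33,0,34),(160,0,34),(0,0,22),(0,9,0)]: print(p,proj(s,L(*p)).round(1),proj(w,L(*p)).round(1))
a=w['pixels'][0:400,220:420,::-1]; b=s['pixels'][215:305,225:385,::-1]
cv2.imwrite('pics/f1.png',np.hstack([cv2.resize(a,(300,600),interpolation=cv2.INTER_CUBIC),cv2.resize(b,(500,600),interpolation=cv2.INTER_CUBIC)]))"
```

```text
52.27 [535.1  -1.1 143.1] [[0.99, 0.007, -0.141], [0.006, -1.0, -0.001], [-0.141, 0.0, -0.99]] [0.2 0.1 0.3] 33.8 0.0
tcp in loader [-38.2  -0.9  98.8]
slide_knob [{'bbox': [309.1, 254.1, 328.3, 270.8], 'p': 0.76}] [{'bbox': [308.9, 177.4, 327.5, 238.8], 'p': 0.89}]
follower_knob [] []
[([317.8, 257.0], [90, 28, 7, 9, 49]), ([300.4, 267.0], [72, 40, 6, 6, 19])]
(-29, 0, 34) [318.3 257.6] [317.3 225.4]
(-33, 0, 34) [319.9 258. ] [317.3 230.9]
(160, 0, 34) [244.5 240.8] [ 317.3 -101.5]
(0, 0, 22) [307.  259.6] [317.3 181.9]
(0, 9, 0) [306.2 270.4] [305.7 178.6]
```

View pics/f1.png

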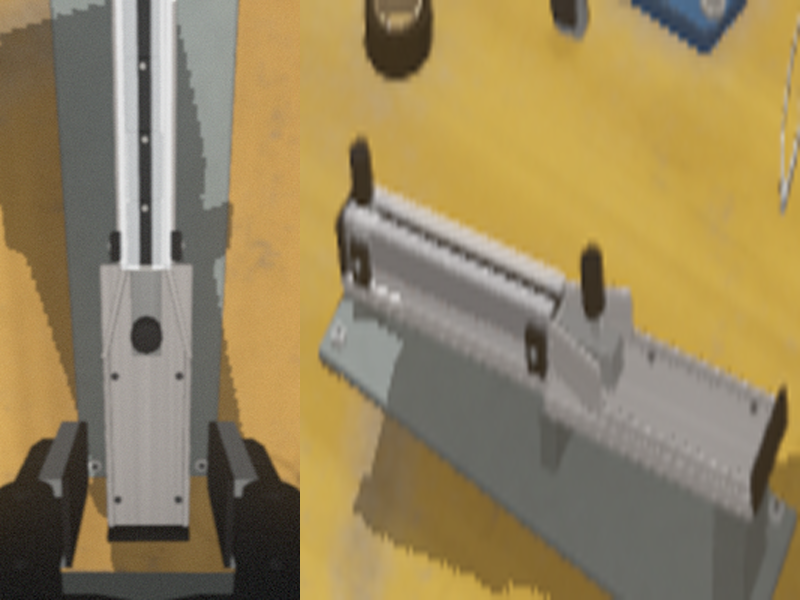

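The final view shows the slide knob at its home position (scene px (318,257), predicted (318.3,257.6)). The relays fill the slot right up to the mouth, and the follower is at the deep end. Nothing touches the robot.

```bash
python3 -c "
from h import *
print(env.close_job())"
```

```text
the job is handed in; nothing more can be done
None
```

I handed the job in at about 52 s: the jammed relay was freed, all five relays were fed into the tube, and the last picture shows the slide fully home; no verdict came back.

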